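# Set up the height-adjustable riser and dress it with snow globes

### The arm

A 7-joint arm with a two-finger parallel gripper is mounted at the origin on a cart in front of the work surface, level with it; the furniture and walls round the work are solid. World frame = base frame: x ahead of the robot, y to its left, z up, the work surface at z = 0. Lengths are in m, angles in rad, forces in N, time in s.
With the tool pointing down it reaches from about 0.4 to 0.85 m from the base axis. Payload 10.4 kg.
Tool frame: the origin (TCP) lies between the finger pads; the fingertips stand ahead of it and the grasp point (between the pads) lies 3 mm ahead of it (r.tips_ahead is the z of the fingertips in the tool frame, in m); z points along the fingers, y is the line along which they close (so a half turn about z gives the same grasp; the last joint's range is limited). The gripper opens to 87 mm and grips with 3 to 60 N. Pads are 19 mm wide; open, the fingers measure 117 mm over their backs; the gripper's body (75 mm by 190 mm) begins 51 mm behind the grasp point.
Start: joints at [-1.342, 0.332, -0.065, 1.46, 0.022, 1.35, -0.088], TCP at [0.156, 0.605, 0.245] pointing down, gripper open.
Joint ranges: [-2.6, 2.6], [-0.5, 2.12], [-1.47, 1.34], [0.16, 2.42], [-1.27, 4.41], [0.06, 2.06], [-2.6, 2.6]. Speed limits (rad/s): [2.22, 2.22, 2.79, 2.79, 3.14, 3.14, 3.14].

### API

Orientations are given as a unit quaternion [x, y, z, w].
In Python, from bench import telemetry, camera, get_calibration, r gives the robot as it stands.
- The arm moves only by the tool drive_tool, never from a script. Its argument "series" is one flat list of numbers, 7 for each row, row after row: the turn, a rotation vector about the tool's x, y, z in units of 5 degrees (1.0 is 5 degrees), then the shift along the tool's x, y, z in units of 40 mm (1.0 is 40 mm), then the opening, from -1 (shut) to 1 (fully open). A call has 1 to 10 rows; each row is the pose to reach, as a shift and turn from the pose commanded when the call began, along the tool's axes at that moment; what a row does not reach only later rows make up. A row lasts 1/12 s, in which the tool goes at most 41.7 mm and 7.16 degrees, less where a joint would pass 70% of its speed; a pose out of reach is approached as far as the arm can. A call with a gripper value outside its range is refused whole. The fingers move at their own pace and stop on an object; "grip_force" is the grip in N (left out, the last holds). Time passes only in rows, so rows that repeat a pose let the fingers close. It gives the time, the measured TCP pose, the force, the opening and the grip force at its end, in the units of the state.
- telemetry.read_state(): the state, without advancing time (a new reading comes with each control period).
- camera(name): name is "side" or "top"; returns the picture (384x512x3 uint8, red, green, blue); there is no depth.
- get_calibration(name): a dict with "fovy" (degrees; the focal length in pixels is half the picture's height over the tangent of half this angle, whatever the lens; pixels are square), "cx", "cy" (the principal point, pixels), "dist" ([k1, k2, p1, p2, k3] as OpenCV has them; the pictures are not rectified), "xyz" and "rotation" of the camera in the world. Camera axes: x right, y up, looking along -z (the intrinsics and any distortion apply to the point x, -y, -z); pixel columns grow to the right and rows downward; lengths in m; the calibration is good to about 2 mm. A picture is of the moment at which its call begins. get_calibration takes no time and is no camera call.
- r.close_job(): hands the job in; it is judged then, once.
The state is a dict: "time": time; "joint_positions": joint angles; "joint_vel": joint speeds; "joint_torque": joint torques, N m; "ee_pos": TCP position; "eef_rot": TCP orientation; "ft_force": force on the tool from outside, world axes, zero at the start; "torque": the same for the moment, N m; "width": finger opening in m; "grip_force": force on a finger pad.
Only numpy, scipy, OpenCV 4.12 (cv2) and the standard library are available. Lean on these libraries where they do the work, as an engineer would, in place of code of your own. Each camera call takes 0.05 s, during which the arm holds its last target. There are 200 camera calls.

### The job

Get the display riser ready for the snow globes. First clear the bar of soap off its shelf into the wooden tray, then spin the knurled brass collar on the threaded rod until the shelf's tab is level with the gauge pointer (leave the pointer itself alone), and then, with the shelf still empty, turn the clicking scale sleeve to five (the group of five pips). Finally stand every snow globe that is on the table upright on the shelf, without disturbing the pack of gift tags.

Things in the scene. Friction and masses are not known exactly. Their poses are not given: they have to be found in the camera images.
- riser: Fixed riser; origin on the table under the rod's axis; x away from the robot, y along the base to the shelf (left). Base 94 mm in x, y -0.175 to 0.289, 12 mm thick. Rod 13 mm across, its end 110 mm above the table. Guide post 78 mm high at (0.026, 0.268), gauge post 84 mm high at (-0.026, 0.279). Sleeve housing 84 mm across, 30 mm high, at (0, -0.13). The shelf starts fully down.
- shelf_floor (a point): Centre of the shelf's floor, which rides with the collar (46 to 68 mm above the table), 153 mm in y from the rod's axis, axes as the riser's. Floor inside 4 mm high lips: 82 mm in x, 200 mm in y. Room for three globes in a row along y, 65 to 68 mm apart. The plate, 8 mm thick, also runs under the collar.
- collar_grip (a point): Centre of the knurled brass collar on the rod's axis: 43 mm across, 24 mm high. This point is 26 mm above the shelf plate; the rod's end is 38 mm above it with the shelf fully down. Counter-clockwise from above raises collar and shelf together 12 mm per turn (1.91 mm per rad), clockwise lowers; travel 22 mm in all. Turns lightly (0.1 N m) and stays where it is left, also loaded.
- shelf_tab (a point): Tip of the small steel tab on the shelf's left end, at the level of the shelf's floor; to be brought level with the gauge pointer.
- gauge_tip (a point): Tip of the steel gauge pointer, a small dark clamp block with a finger on the scaled post at the riser's left end, 10 to 19 mm above the lowered shelf's tab at the start. It is stiff (25 N) and must stay where it is.
- sleeve_grip (a point): Grip point on the axis of the scale sleeve: a knurled aluminium cylinder 40 mm across standing up from its dark round housing, 34 to 70 mm above the table; this point is 56 mm above the table. A black rib at its foot and a black line on its top point at the pips.
- sleeve (a joint): Sleeve angle, rad, growing counter-clockwise from above. Clicks 0.698 rad (40 deg) apart, marked by white pips on the housing: one = 0, two = 0.698, three = 1.396, four = 2.094, five = 2.793, six = 3.491. Snaps to the nearest click when let go (about 0.07 N m). Stops at -0.1 and 3.6. One pip is on the sleeve's left (+y) side; they run on through the robot's side (-x) to the right.
- soap: A white bar of soap with rounded edges, 60 mm (its x) by 85 mm (its y) by 28 mm high; lies on the shelf at the start. Origin: centre of its underside. Grasp across the 60 mm.
- soap_tray: The fixed open wooden tray, outside 135 mm (x) by 155 mm (y), 22 mm high, walls and floor 5 mm. Origin: centre of its underside.
- snow_globe_0: A little snow globe figure on a round red foot, 60 mm across and 73 mm high, about 0.14 kg, round about its upright axis. Origin: centre of its underside. Grasp it across the foot and lower body, 20 to 28 mm above its underside, any direction. Not every start has it; absent ones read None throughout.
- snow_globe_1: A little snow globe figure on a round red foot, 60 mm across and 73 mm high, about 0.14 kg, round about its upright axis. Origin: centre of its underside. Grasp it across the foot and lower body, 20 to 28 mm above its underside, any direction. Not every start has it; absent ones read None throughout.
- snow_globe_2: A little snow globe figure on a round red foot, 60 mm across and 73 mm high, about 0.14 kg, round about its upright axis. Origin: centre of its underside. Grasp it across the foot and lower body, 20 to 28 mm above its underside, any direction. Not every start has it; absent ones read None throughout.
- gift_tag_pack: Bystander: a flat pack of gift tags, 110 x 42 x 11 mm, lying behind the riser. Origin: centre of its underside.
- ribbon_spool: Fixed bystander: a ribbon spool lying flat, about 70 mm across, 24 mm high. Origin: centre of its underside.
- jar: Fixed bystander: a candle jar with a beech lid, 71 mm across, 98 mm high. Origin: centre of its underside.

How it is judged:
On the way, in this order (a step that is already met when the one before it is completed fails the run):
1. the soap lies in the wooden tray (x of soap in the frame of soap_tray between -0.06 and 0.06 m and y of soap in the frame of soap_tray between -0.07 and 0.07 m and height (world z) of soap below 0.015 m and linear speed of soap below 0.03 m/s), for 0.2 s.
2. the collar has brought the shelf's tab level with the gauge pointer (within 2.5 mm), with no globe on the shelf (z of shelf_tab in the frame of gauge_tip between -0.0025 and 0.0025 m and height (world z) of each of snow_globe_0, snow_globe_1, snow_globe_2 below 0.035 m), for 0.2 s.
3. the scale sleeve is clicked in at five (within 0.15 rad), with no globe on the shelf (value of joint sleeve between 2.643 and 2.943 rad and height (world z) of each of snow_globe_0, snow_globe_1, snow_globe_2 below 0.035 m), for 0.2 s.
At the end, for the whole second after the job is handed in: Every snow globe present stands upright (0.12 rad) at rest on the shelf floor (centre within 30 mm in x, 100 mm in y of its centre); the tab is level with the gauge pointer within 2.5 mm; the sleeve is at five within 0.15 rad; the soap lies at rest in the tray (x of snow_globe_0 in the frame of shelf_floor between -0.03 and 0.03 m and y of snow_globe_0 in the frame of shelf_floor between -0.1 and 0.1 m and z of snow_globe_0 in the frame of shelf_floor between -0.006 and 0.006 m and angle between each of snow_globe_0, snow_globe_1, snow_globe_2's own z axis and vertical below 0.12 rad and linear speed of each of snow_globe_0, snow_globe_1, snow_globe_2, soap below 0.02 m/s and x of snow_globe_1 in the frame of shelf_floor between -0.03 and 0.03 m and y of snow_globe_1 in the frame of shelf_floor between -0.1 and 0.1 m and z of snow_globe_1 in the frame of shelf_floor between -0.006 and 0.006 m and x of snow_globe_2 in the frame of shelf_floor between -0.03 and 0.03 m and y of snow_globe_2 in the frame of shelf_floor between -0.1 and 0.1 m and z of snow_globe_2 in the frame of shelf_floor between -0.006 and 0.006 m and z of shelf_tab in the frame of gauge_tip between -0.0025 and 0.0025 m and value of joint sleeve between 2.643 and 2.943 rad and x of soap in the frame of soap_tray between -0.06 and 0.06 m and y of soap in the frame of soap_tray between -0.07 and 0.07 m and height (world z) of soap below 0.015 m); the robot touches nothing.
It fails at once if the gauge pointer is moved by more than 3 mm (distance of gauge_tip from where it was at the start of the episode above 0.003 m).
It fails at once if the pack of gift tags is moved by more than 30 mm (distance of gift_tag_pack from where it was at the start of the episode above 0.03 m).
Of snow_globe_0, snow_globe_1, snow_globe_2 only 2 to 3 are there at a start; the rules pass over those that are not, and their reading is None.
At some moment in a run one of snow_globe_0, snow_globe_1, snow_globe_2, soap may be knocked a few centimetres aside while the robot is not near it.
Once in a run the grip may slacken for a moment while it holds something.
It also fails if it takes over 184 s, if anything falls off the work surface, if the arm or the gripper's body presses on something with over 40 N, if the wrist force passes 120 N, or if a joint passes its speed limit or range.

## Working session

There is one attempt and no reset: what is moved stays moved. The work goes in short steps, Python scripts to look and compute and a tool call to move; the robot and the scene stay as the last step left them, time stands still between calls to the robot, and variables do not carry over. Pictures are saved under pics/ and viewed, at most 14 in all, crops included, and the job is handed in when it is done.

Besides the shell and the picture viewer there is one more tool, called after "Emit:" in YAML: its name, and indented under it one key for each argument. drive_tool: Moves the arm, as the interface text tells. Its arguments: {"type":"object","properties":{"series":{"type":"array"},"grip_force":{"type":"number"}},"required":["series"]}

```bash
ls; mkdir -p pics; python3 - <<'E'
from bench import telemetry, camera, get_calibration, r
import cv2
for n in ("side","top"):
    im=camera(n); cv2.imwrite(f"pics/{n}0.png",im[:,:,::-1]); print(n,get_calibration(n))
s=telemetry.read_state(); print(s); print(r.tips_ahead)
E
```

```text
pics
side {'fovy': 52.85470315301667, 'cx': 255.60430987197051, 'cy': 190.62270440984176, 'dist': array([-0.05429942,  0.        ,  0.        ,  0.        ,  0.        ]), 'xyz': array([ 0.2841003 , -1.18442921,  0.697972  ]), 'rotation': array([ 0.51778349, -0.06929968, -0.0895884 ,  0.84798097])}
top {'fovy': 46.031753328802196, 'cx': 252.80115328002444, 'cy': 188.18540704873644, 'dist': array([-0.12431065,  0.        ,  0.        ,  0.        ,  0.        ]), 'xyz': array([ 0.28141653, -0.02250929,  1.44576476]), 'rotation': array([-0.07497887,  0.07657856,  0.70416679, -0.70189959])}
{'time': 0.1, 'joint_positions': array([-1.34161222,  0.33281491, -0.06467686,  1.46081315,  0.02163252,
        1.34989521, -0.08849763]), 'joint_vel': array([ 0.0007727 , -0.00238967, -0.00034405, -0.00377505, -0.0004485 ,
       -0.00037495, -0.00047419]), 'joint_torque': array([ 1.72185060e-03, -6.24548292e+01,  2.46560090e-02, -3.90711594e+01,
       -6.14793319e-02,  3.66197980e-02,  7.07080926e-05]), 'ee_pos': array([0.155658  , 0.6049992 , 0.24385063]), 'eef_rot': array([ 1.25556814e-01,  9.92086239e-01, -6.16517132e-04, -3.11506473e-05]), 'ft_force': array([ 0.09068418,  0.70750456, -0.29658176]), 'torque': array([ 0.01320436,  0.00783873, -0.02062107]), 'grip_force': 0.0, 'width': 0.08688787492020615}
0.022
```

View pics/top0.png

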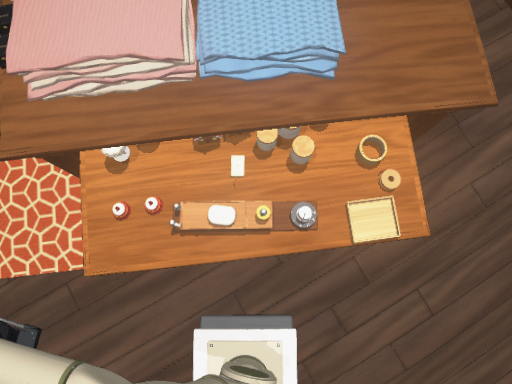

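View pics/side0.png

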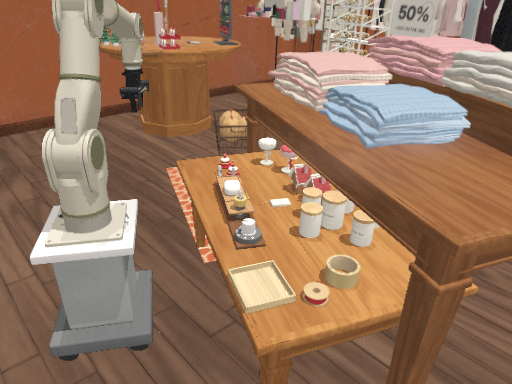

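The top view shows the riser along the row near v≈215: sleeve (304,214), collar (263,213), soap (222,215) and gauge post (177,215). The tray is at (373,220) and the tag pack at (238,166), with two globes at (121,210) and (153,204). The red things under the overhead shelf need a closer look.

```bash
cat > h.py <<'E'
import numpy as np, cv2
from scipy.spatial.transform import Rotation as R
from bench import telemetry, camera, get_calibration, r
def cam(n):
    c=get_calibration(n); f=192/np.tan(np.radians(c['fovy']/2))
    K=np.array([[f,0,c['cx']],[0,f,c['cy']],[0,0,1.]]); return K,c['dist'],np.array(c['xyz']),R.from_quat(c['rotation']).as_matrix()
def ray(n,uv):
    K,d,o,M=cam(n); p=cv2.undistortPoints(np.array([[uv]],float),K,d)[0,0]
    return o,M@np.array([p[0],-p[1],-1.])
def onz(n,uv,z):
    o,v=ray(n,uv); return o+v*(z-o[2])/v[2]
def tri(a,b):  # side uv, top uv
    (o1,v1),(o2,v2)=ray('side',a),ray('top',b); A=np.stack([v1,-v2],1); t=np.linalg.lstsq(A,o2-o1,rcond=None)[0]
    p,q=o1+v1*t[0],o2+v2*t[1]; return (p+q)/2,np.linalg.norm(p-q)
def proj(n,P):
    K,d,o,M=cam(n); X=(np.atleast_2d(P)-o)@M*[1,-1,-1]
    return cv2.projectPoints(X,np.zeros(3),np.zeros(3),K,d)[0][:,0]
def snap(n,name):
    im=camera(n)[:,:,::-1].copy(); cv2.imwrite(f'pics/{name}.png',im); return im
def crop(im,x,y,w,h,s): return cv2.resize(im[y:y+h,x:x+w],None,fx=s,fy=s,interpolation=cv2.INTER_CUBIC)
def to_tool(target,yaw_vec=None):
    s=telemetry.read_state(); M=R.from_quat(s['eef_rot']).as_matrix()
    return (M.T@(np.array(target)-s['ee_pos']))/0.04
E
python3 - <<'E'
from h import *
t=cv2.imread('pics/top0.png'); s=cv2.imread('pics/side0.png')
a=crop(t,90,130,260,110,3); b=crop(s,190,130,200,65,3.9)
out=np.zeros((a.shape[0]+b.shape[0],800,3),np.uint8); out[:a.shape[0],:a.shape[1]]=a; out[a.shape[0]:,:b.shape[1]]=b
print(out.shape); cv2.imwrite('pics/z0.png',out)
for nm,uv,z in [('sleeve',(304,214),.07),('collar',(263,213),.084),('soap',(222,215),.074),('post',(177,215),.08),('tray',(373,220),.02),('tags',(238,166),.011),('gA',(121,210),.05),('gB',(153,204),.05),('red',(208,138),.03)]: print(nm,onz('top',uv,z).round(3))
E
```

```text
(584, 800, 3)
sleeve [ 0.5   -0.184  0.07 ]
collar [ 0.501 -0.057  0.084]
soap [0.497 0.069 0.074]
post [0.496 0.206 0.08 ]
tray [ 0.487 -0.412  0.02 ]
tags [0.669 0.022 0.011]
gA [0.517 0.391 0.05 ]
gB [0.536 0.289 0.05 ]
red [0.76  0.121 0.03 ]
```

View pics/z0.png

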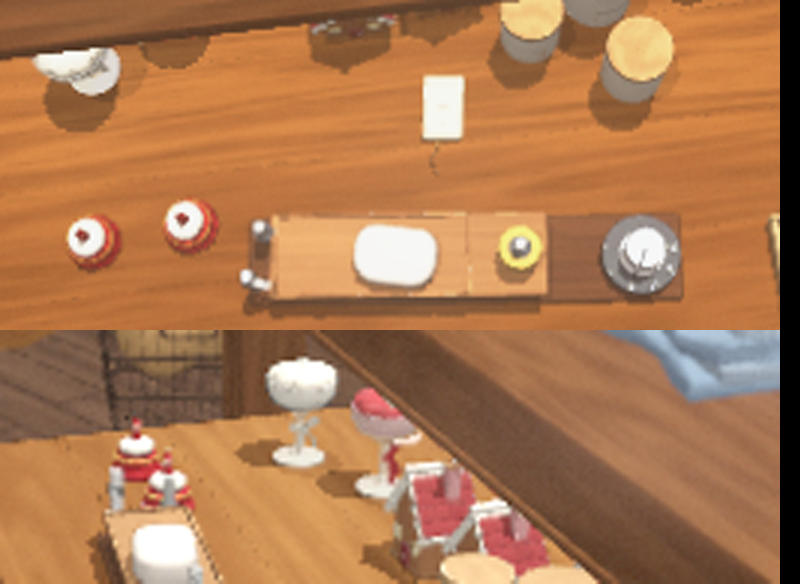

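Only two globes are present, (121,210) and (153,204) in the top view; the red things at the back are decor houses and cups. Next I zoom on the gauge and the sleeve.

```bash
python3 - <<'E'
from h import *
t=cv2.imread('pics/top0.png'); s=cv2.imread('pics/side0.png')
p=[('top',t,165,195,28,40),('top',t,288,198,32,32),('side',s,212,172,40,40),('side',s,235,215,30,30)]
o=[]
for n,im,x,y,w,h in p: o.append(cv2.resize(im[y:y+h,x:x+w],(390,295),interpolation=cv2.INTER_NEAREST) if 0 else cv2.copyMakeBorder(cv2.resize(im[y:y+h,x:x+w],None,fx=290/h,fy=290/h,interpolation=cv2.INTER_CUBIC),0,5,0,390-int(round(w*290/h)),cv2.BORDER_CONSTANT))
a=np.vstack([np.hstack(o[:2]),np.hstack(o[2:])]); print(a.shape); cv2.imwrite('pics/z1.png',a)
for z in (.3,.4,.5,.6): print(z,onz('top',(300,127),z).round(3),onz('top',(120,142),z).round(3))
# expected pixels
for nm,P in [('tab?',(.5,.205,.046)),('tab+15',(.5,.205,.061)),('gpost top',(.474,.222,.084)),('guide top',(.526,.211,.078)),('rod top',(.5,-.057,.11)),('sleeve top',(.5,-.187,.07)),('sleeve grip',(.5,-.187,.034))]:
  print(nm,proj('side',P).round(1),proj('top',P).round(1))
E
```

```text
(590, 780, 3)
0.3 [ 0.699 -0.153  0.3  ] [0.659 0.331 0.3  ]
0.4 [ 0.663 -0.141  0.4  ] [0.626 0.3   0.4  ]
0.5 [ 0.626 -0.13   0.5  ] [0.593 0.269 0.5  ]
0.6 [ 0.59  -0.119  0.6  ] [0.56  0.238 0.6  ]
tab? [[226.4 175.9]] [[179.2 215.4]]
tab+15 [[226.4 172.5]] [[178.5 214.6]]
gpost top [[219.2 166. ]] [[171.5 221.9]]
guide top [[232.6 167.5]] [[175.9 205.4]]
rod top [[238.7 191.1]] [[263.2 211.9]]
sleeve top [[246.4 221.5]] [[305.  213.8]]
sleeve grip [[246.3 231.3]] [[303.7 215.6]]
```

View pics/z1.png

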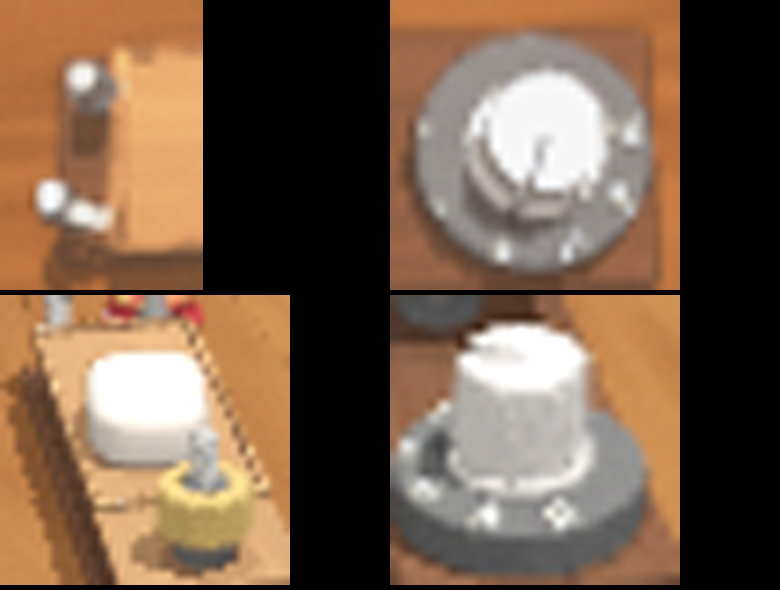

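The sleeve's line points at three pips (pip groups run anticlockwise from the left), so it needs +80° to reach five. Now the gauge in the side view.

```bash
python3 - <<'E'
from h import *
ims=[camera('side')[:,:,::-1].astype(float) for _ in range(3)]
s=np.mean(ims,0); print('noise',np.std(ims,0).mean())
s=s.clip(0,255).astype(np.uint8); cv2.imwrite('pics/side_avg.png',s)
a=cv2.resize(s[158:188,210:245],None,fx=20,fy=20,interpolation=cv2.INTER_NEAREST)
cv2.imwrite('pics/z2.png',a)
for uv in [(179.5,224.7)]:
  for z in (.055,.06,.065): print(onz('top',uv,z).round(4), proj('side',onz('top',uv,z)).round(1))
E
```

```text
noise 1.1093790991733061
[0.4693 0.2019 0.055 ] [[218.9 174.7]]
[0.4687 0.2011 0.06  ] [[218.7 173.7]]
[0.468  0.2003 0.065 ] [[218.6 172.6]]
```

View pics/z2.png

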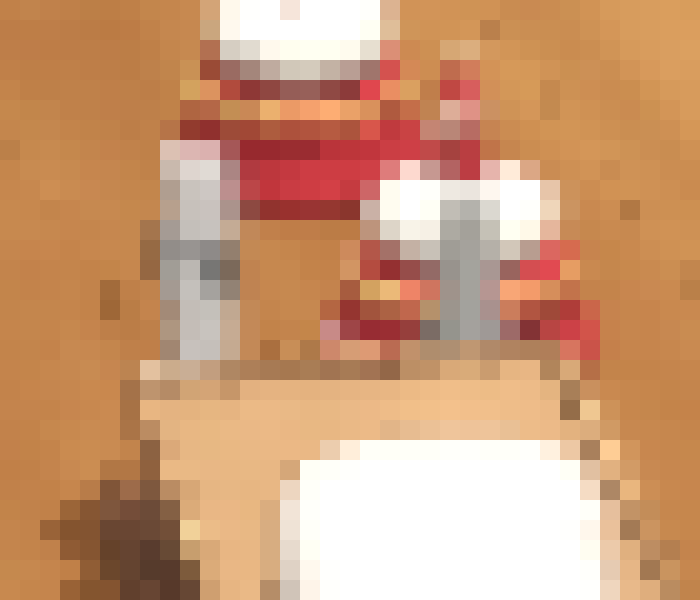

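The gauge post is at cols 218–221 with its top at row 165, and the dark clamp block spans rows 170–172. I'll read the values numerically.

```bash
python3 - <<'E'
from h import *
s=cv2.imread('pics/side_avg.png'); t=cv2.imread('pics/top0.png')
print('side sum/3 rows164-177 cols216-224'); print(s[164:178,216:225].mean(2).astype(int))
print('b-r'); print((s[164:178,216:225,2].astype(int)-s[164:178,216:225,0]))
print('top rows 218-229 cols 168-184'); print(t[218:230,168:185].mean(2).astype(int)); 
for y in (.222,.216,.21,.204):
  print(y,proj('side',[(.474,y,z) for z in (.056,.06,.065,.07)])[:,1].round(2))
print(proj('top',[(.474,.222,.084),(.474,.222,.06),(.474,.204,.06),(.474,.2,.06)]).round(1))
E
```

```text
side sum/3 rows164-177 cols216-224
[[129 131 123  83  79  96  95 109 104]
 [132 131 197 193 190 113  79  80  82]
 [134 132 186 214 218 145  99 101 105]
 [135 135 159 195 199 157 109 102 109]
 [136 136 161 193 195 152  93  80  82]
 [137 119 156 191 194 172 139 132 129]
 [137 108 141 148 138 128 138 137 136]
 [137 106 156 182 117 106 134 137 137]
 [130 133 154 191 161 130 134 137 138]
 [127 135 140 189 191 168 139 135 137]
 [127 130 150 189 195 172 140 133 134]
 [131 130 136 193 191 170 139 114 143]
 [133 193 171 174 159 136 129 124 122]
 [117 149 140 163 164 151 177 179 178]]
b-r
[[117 118 110 100  98 101 107 111 113]
 [118 118  41  42  44  78 105 105 106]
 [120 118  28  15  12  40 112 128 132]
 [119 119  32  12  10  46 115 133 134]
 [120 117  42  12  11  31  76  99 107]
 [118  87  17  10   9  47 104 118 119]
 [120  82   9   7   6  37 111 119 120]
 [120  83  11   9   3  33 112 119 119]
 [118 115  18   9   7  30 109 119 118]
 [116 119  44  12  10  48 107 119 119]
 [116 116  46  13  10  51 107 120 118]
 [117 118  48  11  11  52 108 107 113]
 [107  68  63  52  67  76  85  83  86]
 [ 91  
[... 419 characters left out ...]
[114 106 175 240 231 175 165 213 222 198 153 168 172 147 151 169 169]
 [115 113 123 150 132 125 186 232 242 236 213 214 186 127 148 168 167]
 [119 117 109  95  94 105 148 196 219 223 225 216 177 122 143 168 167]
 [118 119 115 109 103  87  84  99 116 147 186 178 152 123 145 168 168]
 [119 117 118 117 111  88  88  91  97 103 102 117 133 124 137 165 167]
 [119 121 117 115  97  79  79  80  86  96  95 108 129 131 144 156 161]
 [121 121 119 111  85  79  80  87  92  79  81  90 102 118 129 129 127]]
0.222 [172.37 171.46 170.32 169.17]
0.216 [172.98 172.07 170.92 169.78]
0.21 [173.59 172.68 171.53 170.38]
0.204 [174.21 173.3  172.15 170.99]
[[171.5 221.9]
 [172.8 223. ]
 [178.6 223. ]
 [179.9 223. ]]
```

The clamp block centre is about z≈61–64 mm. Now I measure the soap, tray and globes, and the first move.

```bash
cat >> h.py <<'E'
def blob(n,mask,z,box):
    x,y,w,h=box; m=np.zeros_like(mask); m[y:y+h,x:x+w]=mask[y:y+h,x:x+w]
    c=max(cv2.findContours(m,cv2.RETR_EXTERNAL,cv2.CHAIN_APPROX_NONE)[0],key=cv2.contourArea)[:,0]
    P=np.array([onz(n,p,z)[:2] for p in c],np.float32)
    (cx,cy),(w,h),a=cv2.minAreaRect(P*1000); return round(cx/1000,4),round(cy/1000,4),round(w),round(h),round(a,1)
def pose():
    s=telemetry.read_state(); M=R.from_quat(s['eef_rot']).as_matrix()
    return s,M,np.degrees(np.arctan2(M[1,1],M[0,1]))
def plan(target,yaw):
    """yaw deg: direction of tool y in world. Returns tool-frame shift units and z turn units"""
    s,M,y0=pose(); M2=np.array([[np.sin(np.radians(yaw)),np.cos(np.radians(yaw)),0],[-np.cos(np.radians(yaw)),np.sin(np.radians(yaw)),0],[0,0,-1]]).T
    M2=np.stack([[np.sin(np.radians(yaw)),-np.cos(np.radians(yaw)),0],[np.cos(np.radians(yaw)),np.sin(np.radians(yaw)),0],[0,0,-1]],1)
    print('yaw now',y0.round(1),'pos',s['ee_pos'].round(4),'j7',s['joint_positions'][6].round(3),'t',s['time'],'w',s['width'].round(4),'F',s['ft_force'].round(1))
    print('turn',(np.degrees(R.from_matrix(M.T@M2).as_rotvec())/5).round(2),'shift',((M.T@(np.array(target)-s['ee_pos']))/.04).round(2))
E
python3 - <<'E'
from h import *
t=cv2.imread('pics/top0.png').astype(int); g=t.mean(2); sat=t.max(2)-t.min(2)
white=((g>190)&(sat<60)).astype(np.uint8)
sp=blob('top',white,.07,(200,195,45,40)); print('soap',sp)
red=((t[:,:,2]>110)&(t[:,:,1]<70)&(t[:,:,0]<80)).astype(np.uint8)
for b in [(105,195,35,30),(140,190,30,30)]: print('globe',blob('top',red|white,.02,b))
yel=((t[:,:,2]>190)&(t[:,:,0]<140)&(t[:,:,1]>160)).astype(np.uint8)
print('collar',blob('top',yel,.084,(250,200,25,25))); print('tray',blob('top',((g>165)).astype(np.uint8),.02,(340,190,65,60)))
print('tags',blob('top',white,.011,(225,145,25,35)))
plan((sp[0],sp[1],.16),0)
E
```

```text
soap (0.4991, 0.0715, 84, 58, 83.4)
globe (0.5263, 0.4088, 38, 37, 29.2)
globe (0.5445, 0.3008, 36, 39, 90.0)
collar (0.5027, -0.0494, 64, 71, 89.9)
tray (0.4925, -0.414, 135, 156, 7.0)
tags (0.671, 0.0239, 43, 65, 89.8)Traceback (most recent call last):
  File "<stdin>", line 10, in <module>
  File "h.py", line 36, in plan
    print('yaw now',y0.round(1),'pos',s['ee_pos'].round(4),'j7',s['joint_positions'][6].round(3),'t',s['time'],'w',s['width'].round(4),'F',s['ft_force'].round(1))
                                                                                                                   ^^^^^^^^^^^^^^^^
AttributeError: 'float' object has no attribute 'round'
```

```bash
python3 - <<'E'
s=open('h.py').read()
i=s.index("def plan"); s=s[:i]+'''def plan(target,yaw):
    """yaw deg: world direction of tool y. Prints tool-frame shift and turn in move units"""
    s,M,y0=pose(); c,sn=np.cos(np.radians(yaw)),np.sin(np.radians(yaw))
    M2=np.array([[-sn,c,0],[c,sn,0],[0,0,-1.]]); rd=lambda v:np.round(v,3)
    print('yaw',rd(y0),'pos',rd(s['ee_pos']),'j7',rd(s['joint_positions'][6]),'t',rd(s['time']),'w',rd(s['width']),'F',rd(s['ft_force']))
    print('turn',rd(np.degrees(R.from_matrix(M.T@M2).as_rotvec())/5),'shift',rd(M.T@(np.array(target)-s['ee_pos'])/.04))
'''
open('h.py','w').write(s)
E
python3 -c "
from h import *
plan((.499,.0715,.16),-6.6)"
```

```text
yaw 75.574 pos [0.156 0.605 0.244] j7 -0.088 t 0.25 w 0.087 F [-0.148 -0.916  0.339]
turn [-5.0000e-03  6.0000e-03  1.6435e+01] shift [-11.636 -10.781   2.112]
```

Emit:
drive_tool:
  series: [0,0,8,-5.8,-5.4,0.5,1,0,0,8,-5.8,-5.4,0.5,1,0,0,8,-5.8,-5.4,0.5,1,0,0,8,-5.8,-5.4,0.5,1,0,0,8,-5.8,-5.4,0.5,1,0,0,8,-5.8,-5.4,0.5,1,0,0,8,-5.8,-5.4,0.5,1,0,0,8,-5.8,-5.4,0.5,1,0,0,8,-5.8,-5.4,0.5,1,0,0,8,-5.8,-5.4,0.5,1]
  grip_force: 25

```text
time: 1.08
ee_pos: [0.3273, 0.3373, 0.2247]
eef_rot: [0.459, 0.889, 0.0, -0.0]
ft_force: [-1.2, 0.3, 0.5]
width: 0.0873
grip_force: 0.0
```

```bash
python3 -c "
from h import *
plan((.499,.0715,.16),-6.6)"
```

```text
yaw 35.4 pos [0.327 0.337 0.225] j7 -0.28 t 1.083 w 0.087 F [-1.243  0.31   0.5  ]
turn [ 2.0e-03 -7.0e-03  8.4e+00] shift [-7.905 -0.351  1.614]
```

Emit:
drive_tool:
  series: [0,0,8.4,-7.9,-0.35,1.6,1,0,0,8.4,-7.9,-0.35,1.6,1,0,0,8.4,-7.9,-0.35,1.6,1,0,0,8.4,-7.9,-0.35,1.6,1,0,0,8.4,-7.9,-0.35,1.6,1,0,0,8.4,-7.9,-0.35,1.6,1,0,0,8.4,-7.9,-0.35,1.6,1,0,0,8.4,-7.9,-0.35,1.6,1,0,0,8.4,-7.9,-0.35,1.6,1,0,0,8.4,-7.9,-0.35,1.6,1]

```text
time: 1.92
ee_pos: [0.4995, 0.073, 0.1601]
eef_rot: [0.746, 0.666, -0.001, 0.0]
ft_force: [-0.2, 0.1, 0.1]
width: 0.087
grip_force: 0.0
```

```bash
python3 -c "
from h import *
plan((.499,.0715,.076),-6.6)
s=snap('side','side1');t=snap('top','top1')
a=cv2.copyMakeBorder(crop(s,190,90,120,150,3.3),0,5,0,4,0);b=crop(t,150,150,130,150,3);b=cv2.resize(b,(390,a.shape[0]));cv2.imwrite('pics/z3.png',np.hstack([a,b]))"
```

```text
yaw -6.509 pos [0.499 0.073 0.16 ] j7 -0.28 t 1.917 w 0.087 F [-0.203  0.109  0.075]
turn [-0.007  0.01   0.018] shift [-0.036 -0.006  2.101]
```

View pics/z3.png

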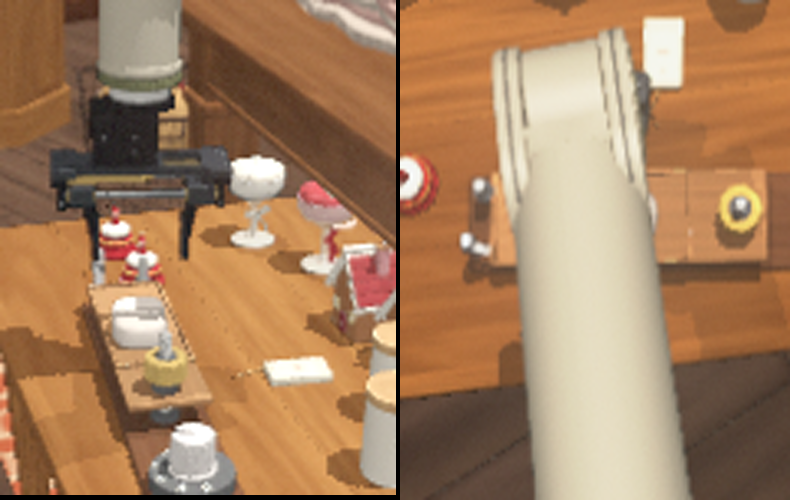

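The gripper straddles the soap at crop (139,325). Descend and close.

Emit:
drive_tool:
  series: [0,0,0,0,0,1,1,0,0,0,0,0,1.7,1,0,0,0,0,0,2.08,1,0,0,0,0,0,2.08,1,0,0,0,0,0,2.08,-1,0,0,0,0,0,2.08,-1,0,0,0,0,0,2.08,-1,0,0,0,0,0,2.08,-1,0,0,0,0,0,2.08,-1,0,0,0,0,0,2.08,-1]
  grip_force: 30

```text
time: 2.85
ee_pos: [0.4994, 0.0735, 0.0781]
eef_rot: [0.746, 0.666, 0.001, -0.0]
ft_force: [-1.2, 0.5, 6.1]
width: 0.0586
grip_force: 29.9
```

```bash
python3 -c "
from h import *
plan((.4925,-.414,.20),7)"
```

```text
yaw -6.426 pos [0.499 0.073 0.078] j7 -0.218 t 2.85 w 0.059 F [-1.245  0.481  6.127]
turn [ 0.011 -0.01  -2.685] shift [-12.127   1.195  -3.059]
```

Emit:
drive_tool:
  series: [0,0,0,0,0,-0.5,-1,0,0,0,0,0,-1.3,-1,0,0,0,0,0,-2.2,-1,0,0,0,0,0,-3,-1,0,0,0,0,0,-3,-1,0,0,0,0,0,-3,-1]

```text
time: 3.35
ee_pos: [0.4999, 0.0734, 0.1989]
eef_rot: [0.746, 0.666, 0.002, 0.0]
ft_force: [-0.5, 0.4, -0.7]
width: 0.0588
grip_force: 29.9
```

Emit:
drive_tool:
  series: [0,0,0,-0.8,0.1,0,-1,0,0,-0.3,-1.8,0.2,0,-1,0,0,-0.6,-2.8,0.3,0,-1,0,0,-0.9,-3.8,0.4,0,-1,0,0,-1.2,-4.8,0.5,0,-1,0,0,-1.5,-5.8,0.6,0,-1,0,0,-1.8,-6.8,0.7,0,-1,0,0,-2.1,-7.8,0.8,0,-1,0,0,-2.4,-8.6,0.9,0,-1,0,0,-2.7,-9.0,0.9,0,-1]

```text
time: 4.18
ee_pos: [0.4926, -0.293, 0.1957]
eef_rot: [0.663, 0.748, -0.001, -0.0]
ft_force: [-0.4, 0.4, -0.2]
width: 0.0589
grip_force: 29.9
```

```bash
python3 -c "
from h import *
plan((.4925,-.414,.20),7)"
```

```text
yaw 6.898 pos [ 0.493 -0.293  0.196] j7 0.763 t 4.183 w 0.059 F [-0.365  0.447 -0.205]
turn [-0.031  0.014 -0.02 ] shift [-3.004 -0.365 -0.103]
```

Emit:
drive_tool:
  series: [0,0,0,-1,-0.1,0,-1,0,0,0,-2,-0.2,0,-1,0,0,0,-2.8,-0.35,0,-1,0,0,0,-3,-0.35,0,-1,0,0,0,-3,-0.35,0.9,-1,0,0,0,-3,-0.35,1.8,-1,0,0,0,-3,-0.35,2.7,-1,0,0,0,-3,-0.35,3.4,-1,0,0,0,-3,-0.35,3.8,-1,0,0,0,-3,-0.35,3.9,-1]

```text
time: 5.02
ee_pos: [0.4929, -0.4076, 0.037]
eef_rot: [0.662, 0.749, -0.001, -0.004]
ft_force: [-2.7, 3.7, 8.3]
width: 0.0585
grip_force: 29.9
```

Emit:
drive_tool:
  series: [0,0,0,0,0,0.04,-1,0,0,0,0,0,0.04,-1,0,0,0,0,0,0.04,0.65,0,0,0,0,0,0.04,0.65,0,0,0,0,0,0.04,0.65,0,0,0,0,0,0.04,0.65,0,0,0,0,0,-1,0.65,0,0,0,0,0,-2,0.65,0,0,0,0,0,-3,0.65,0,0,0,0,0,-4,0.65]

```text
time: 5.85
ee_pos: [0.495, -0.4094, 0.2035]
eef_rot: [0.662, 0.749, 0.0, 0.0]
ft_force: [0.8, -0.1, 0.3]
width: 0.0718
grip_force: 0.0
```

```bash
python3 -c "
from h import *
s=snap('side','side2');t=snap('top','top2')
a=crop(s,210,140,130,180,2.9)
b=crop(t,80,180,350,80,2.25)[:,:400] if 0 else crop(t,300,150,120,180,2.9)
cv2.imwrite('pics/z4.png',np.hstack([a,b]));print(np.hstack([a,b]).shape)
plan((.501,-.0565,.20),0)"
```

```text
(522, 725, 3)
yaw 7.051 pos [ 0.497 -0.412  0.209] j7 0.992 t 5.95 w 0.072 F [ 0.442 -0.827  0.065]
turn [0.099 0.072 1.41 ] shift [8.809 1.183 0.167]
```

View pics/z4.png

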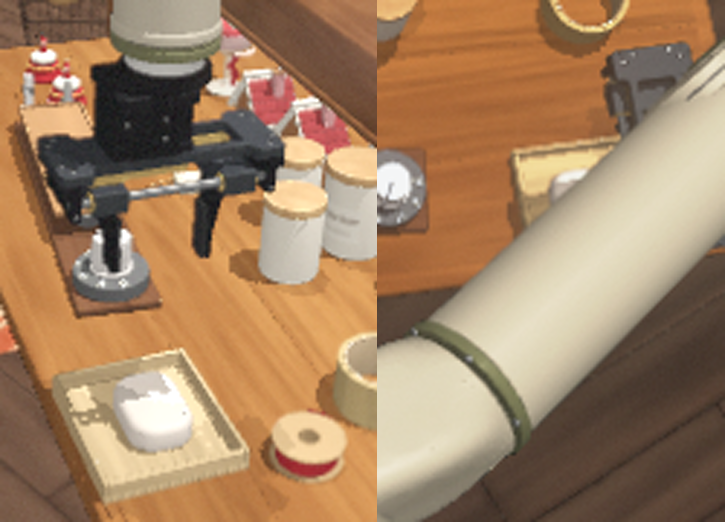

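The soap lies in the tray at crop (152,410). Next I probe the pointer's height by a light touch with closed fingers.

```bash
python3 -c "
from h import *
for uv in [(178.5,224.8),(176,224.2),(180,225)]: print(onz('top',uv,.064).round(4))
print(onz('top',(171.5,221.6),.084),onz('top',(176.6,205.3),.078))
plan((.470,.203,.17),0)"
```

```text
[0.4678 0.2036 0.064 ]
[0.4697 0.2114 0.064 ]
[0.4672 0.1989 0.064 ]
[0.4749316  0.22204025 0.084     ] [0.52644909 0.20892801 0.078     ]
yaw 7.051 pos [ 0.497 -0.412  0.209] j7 0.992 t 5.95 w 0.072 F [ 0.442 -0.827  0.065]
turn [0.099 0.072 1.41 ] shift [15.348  1.204  0.873]
```

Emit:
drive_tool:
  series: [0.1,0.07,1.4,1,0.1,0,-1,0.1,0.07,1.4,2,0.2,0,-1,0.1,0.07,1.4,3,0.3,0,-1,0.1,0.07,1.4,4,0.3,0,-1,0.1,0.07,1.4,5,0.4,0,-1,0.1,0.07,1.4,6,0.5,0,-1,0.1,0.07,1.4,7,0.6,0,-1,0.1,0.07,1.4,8,0.7,0,-1,0.1,0.07,1.4,9,0.7,0,-1,0.1,0.07,1.4,10,0.8,0,-1]
  grip_force: 5

```text
time: 6.78
ee_pos: [0.477, -0.0068, 0.2015]
eef_rot: [0.707, 0.707, -0.001, -0.005]
ft_force: [1.6, -1.2, 0.6]
width: 0.0128
grip_force: 0.0
```

```bash
python3 -c "
from h import *
plan((.469,.202,.12),0)"
```

```text
yaw 0.062 pos [ 0.477 -0.007  0.201] j7 -0.051 t 6.783 w 0.013 F [ 1.594 -1.2    0.554]
turn [-0.096 -0.074  0.012] shift [ 5.206 -0.178  2.072]
```

Emit:
drive_tool:
  series: [-0.1,-0.07,0,1,0,0,-1,-0.1,-0.07,0,2,-0.1,0,-1,-0.1,-0.07,0,3,-0.1,0,-1,-0.1,-0.07,0,4,-0.15,0,-1,-0.1,-0.07,0,5,-0.18,0.5,-1,-0.1,-0.07,0,5.2,-0.18,1,-1,-0.1,-0.07,0,5.2,-0.18,1.7,-1,-0.1,-0.07,0,5.2,-0.18,2.1,-1,-0.1,-0.07,0,5.2,-0.18,2.1,-1,-0.1,-0.07,0,5.2,-0.18,2.1,-1]

```text
time: 7.62
ee_pos: [0.4694, 0.1995, 0.1183]
eef_rot: [0.707, 0.707, -0.001, 0.0]
ft_force: [1.2, -0.7, 0.5]
width: 0.0004
grip_force: 0.0
```

```bash
python3 -c "
from h import *
plan((.469,.202,.0935),0)
s=snap('side','side3');t=snap('top','top3')
a=crop(s,200,110,60,80,6.6)
b=crop(t,140,180,60,80,6.6)
cv2.imwrite('pics/z5.png',np.hstack([a,b]));print(telemetry.read_state()['eef_rot'])"
```

```text
yaw 0.051 pos [0.469 0.2   0.118] j7 -0.403 t 7.617 w 0.0 F [ 1.203 -0.674  0.524]
turn [-0.016  0.016  0.01 ] shift [ 0.063 -0.008  0.621]
[7.06870971e-01 7.07342190e-01 6.41994409e-04 2.10710352e-04]
```

View pics/z5.png

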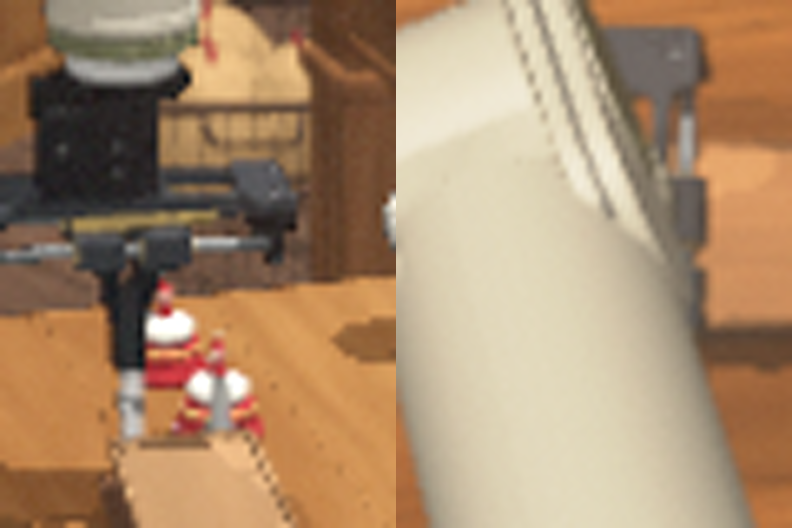

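The closed tips sit right over the pointer (crop (130,365)). Lowering in small steps.

Emit:
drive_tool:
  series: [0,0,0,0.03,0,0.3,-1,0,0,0,0.03,0,0.5,-1,0,0,0,0.03,0,0.6,-1,0,0,0,0.03,0,0.6,-1,0,0,0,0.03,0,0.6,-1,0,0,0,0.03,0,0.6,-1]

```text
time: 8.22
ee_pos: [0.47, 0.2012, 0.0951]
eef_rot: [0.707, 0.707, 0.0, 0.0]
ft_force: [-0.3, -0.8, -0.2]
width: 0.0003
grip_force: 0.0
```

Emit:
drive_tool:
  series: [0,0,0,0,0,0.02,-1,0,0,0,0,0,0.05,-1,0,0,0,0,0,0.05,-1,0,0,0,0,0,0.05,-1]

```text
time: 8.55
ee_pos: [0.4697, 0.2011, 0.0926]
eef_rot: [0.707, 0.708, -0.0, 0.0]
ft_force: [-0.8, -0.1, -0.2]
width: 0.0006
grip_force: 0.0
```

Emit:
drive_tool:
  series: [0,0,0,0,0,0.02,-1,0,0,0,0,0,0.04,-1,0,0,0,0,0,0.04,-1,0,0,0,0,0,0.04,-1]

```text
time: 8.88
ee_pos: [0.4696, 0.2011, 0.0909]
eef_rot: [0.707, 0.708, -0.0, 0.0]
ft_force: [0.9, 0.1, 0.4]
width: 0.0004
grip_force: 0.0
```

Emit:
drive_tool:
  series: [0,0,0,0,0,0.02,-1,0,0,0,0,0,0.03,-1,0,0,0,0,0,0.03,-1,0,0,0,0,0,0.03,-1]

```text
time: 9.22
ee_pos: [0.4696, 0.2011, 0.0897]
eef_rot: [0.707, 0.708, -0.0, 0.0]
ft_force: [0.5, -0.5, 0.7]
width: 0.0007
grip_force: 0.0
```

Emit:
drive_tool:
  series: [0,0,0,0,0,0.02,-1,0,0,0,0,0,0.03,-1,0,0,0,0,0,0.03,-1,0,0,0,0,0,0.03,-1]

```text
time: 9.55
ee_pos: [0.4696, 0.2011, 0.0885]
eef_rot: [0.707, 0.708, -0.0, 0.0]
ft_force: [0.7, -0.5, 0.3]
width: 0.0004
grip_force: 0.0
```

Emit:
drive_tool:
  series: [0,0,0,0,0,0.02,-1,0,0,0,0,0,0.03,-1,0,0,0,0,0,0.03,-1,0,0,0,0,0,0.03,-1]

```text
time: 9.88
ee_pos: [0.4696, 0.2011, 0.0873]
eef_rot: [0.707, 0.708, -0.0, 0.0]
ft_force: [-1.6, -0.0, 0.6]
width: 0.0004
grip_force: 0.0
```

Emit:
drive_tool:
  series: [0,0,0,0,0,0.01,-1,0,0,0,0,0,0.025,-1,0,0,0,0,0,0.025,-1,0,0,0,0,0,0.025,-1]

```text
time: 10.22
ee_pos: [0.4696, 0.2011, 0.0863]
eef_rot: [0.707, 0.708, -0.0, 0.0]
ft_force: [0.3, -0.6, -0.0]
width: 0.0006
grip_force: 0.0
```

Tip at 64.3 mm, still free.

Emit:
drive_tool:
  series: [0,0,0,0,0,0.01,-1,0,0,0,0,0,0.025,-1,0,0,0,0,0,0.025,-1,0,0,0,0,0,0.025,-1]

```text
time: 10.55
ee_pos: [0.4696, 0.2011, 0.0853]
eef_rot: [0.707, 0.708, -0.0, 0.0]
ft_force: [0.5, 0.2, 0.1]
width: 0.0006
grip_force: 0.0
```

Emit:
drive_tool:
  series: [0,0,0,0,0,0.01,-1,0,0,0,0,0,0.025,-1,0,0,0,0,0,0.025,-1,0,0,0,0,0,0.025,-1]

```text
time: 10.88
ee_pos: [0.4696, 0.2011, 0.0843]
eef_rot: [0.707, 0.708, -0.0, 0.0]
ft_force: [0.4, -0.3, 0.5]
width: 0.0003
grip_force: 0.0
```

Emit:
drive_tool:
  series: [0,0,0,0,0,0.01,-1,0,0,0,0,0,0.025,-1,0,0,0,0,0,0.025,-1,0,0,0,0,0,0.025,-1]

```text
time: 11.22
ee_pos: [0.4696, 0.2011, 0.0833]
eef_rot: [0.707, 0.708, -0.0, 0.0]
ft_force: [0.7, 0.7, -0.5]
width: 0.0005
grip_force: 0.0
```

Emit:
drive_tool:
  series: [0,0,0,0,0,0.01,-1,0,0,0,0,0,0.025,-1,0,0,0,0,0,0.025,-1,0,0,0,0,0,0.025,-1]

```text
time: 11.55
ee_pos: [0.4696, 0.2011, 0.0823]
eef_rot: [0.707, 0.708, -0.0, 0.0]
ft_force: [0.3, 0.5, 0.1]
width: 0.0008
grip_force: 0.0
```

```bash
python3 -c "
from h import *
s=np.mean([camera('side')[:,:,::-1].astype(float) for _ in range(2)],0).astype(np.uint8); cv2.imwrite('pics/side4.png',s)
print(proj('side',[(.4696,.2011-.0095,.0603),(.4696,.2011+.0095,.0603),(.4696,.2011,.0603)]).round(1))
cv2.imwrite('pics/z6.png',cv2.resize(s[155:185,205:240],None,fx=18,fy=18,interpolation=cv2.INTER_NEAREST))"
```

```text
[[219.3 174.6]
 [218.6 172.6]
 [219.  173.6]]
```

View pics/z6.png

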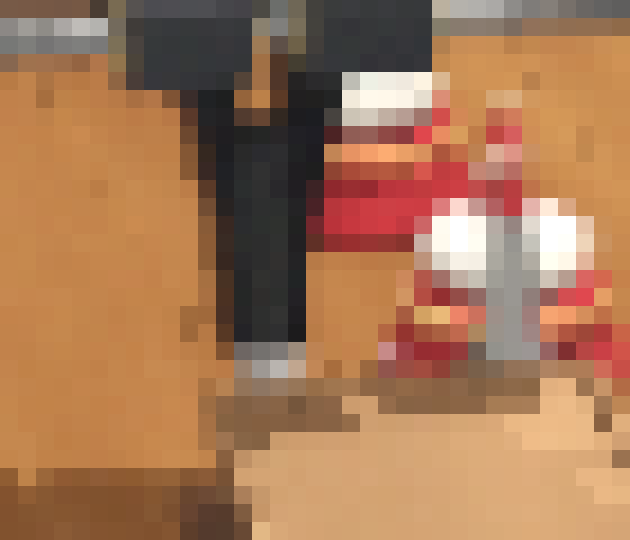

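Emit:
drive_tool:
  series: [0,0,0,0,0,0.01,-1,0,0,0,0,0,0.025,-1,0,0,0,0,0,0.025,-1,0,0,0,0,0,0.025,-1]

```text
time: 11.98
ee_pos: [0.4696, 0.2011, 0.0813]
eef_rot: [0.707, 0.708, -0.0, 0.0]
ft_force: [-0.6, 0.7, 0.2]
width: 0.0008
grip_force: 0.0
```

Emit:
drive_tool:
  series: [0,0,0,0,0,0.01,-1,0,0,0,0,0,0.025,-1,0,0,0,0,0,0.025,-1,0,0,0,0,0,0.025,-1]

```text
time: 12.32
ee_pos: [0.4696, 0.2011, 0.0803]
eef_rot: [0.707, 0.708, -0.0, 0.0]
ft_force: [-0.5, -0.0, -0.3]
width: 0.0
grip_force: 0.0
```

Emit:
drive_tool:
  series: [0,0,0,0,0,0.01,-1,0,0,0,0,0,0.025,-1,0,0,0,0,0,0.025,-1,0,0,0,0,0,0.025,-1]

```text
time: 12.65
ee_pos: [0.4696, 0.2011, 0.0793]
eef_rot: [0.707, 0.708, -0.0, 0.0]
ft_force: [0.5, 0.0, -0.7]
width: 0.0006
grip_force: 0.0
```

Emit:
drive_tool:
  series: [0,0,0,0,0,0.01,-1,0,0,0,0,0,0.02,-1,0,0,0,0,0,0.02,-1,0,0,0,0,0,0.02,-1]

```text
time: 12.98
ee_pos: [0.4696, 0.2011, 0.0785]
eef_rot: [0.707, 0.708, -0.0, 0.0]
ft_force: [0.5, 0.9, -0.1]
width: 0.0005
grip_force: 0.0
```

No contact down to 56.5 mm: the top picture's bright strip is really two pieces, tab (y≈.200–.207) and pointer (y≈.208–.216). Shift +5 mm in y and probe again.

Emit:
drive_tool:
  series: [0,0,0,0,0,-0.3,-1,0,0,0,0,0,-0.5,-1,0,0,0,0.06,0,-0.5,-1,0,0,0,0.13,0,-0.5,-1,0,0,0,0.13,0,-0.4,-1,0,0,0,0.13,0,-0.32,-1,0,0,0,0.13,0,-0.28,-1,0,0,0,0.13,0,-0.28,-1,0,0,0,0.13,0,-0.28,-1]

```text
time: 13.73
ee_pos: [0.4692, 0.206, 0.0891]
eef_rot: [0.707, 0.708, -0.001, 0.0]
ft_force: [1.2, -2.5, -1.9]
width: 0.0007
grip_force: 1.5
```

Emit:
drive_tool:
  series: [0,0,0,0,0,0.01,-1,0,0,0,0,0,0.025,-1,0,0,0,0,0,0.025,-1]

```text
time: 13.98
ee_pos: [0.4695, 0.206, 0.0888]
eef_rot: [0.707, 0.707, -0.001, 0.0]
ft_force: [-1.6, -5.4, 2.4]
width: 0.0005
grip_force: 2.7
```

Emit:
drive_tool:
  series: [0,0,0,-0.03,0,0,-1,0,0,0,-0.03,0,0,-1,0,0,0,-0.03,0,0,-1,0,0,0,-0.03,0,0,-1]

```text
time: 14.32
ee_pos: [0.4697, 0.2057, 0.0889]
eef_rot: [0.706, 0.708, 0.0, -0.0]
ft_force: [-0.6, 0.3, 0.1]
width: 0.0006
grip_force: 0.2
```

Emit:
drive_tool:
  series: [0,0,0,-0.01,0,0.01,-1,0,0,0,-0.01,0,0.025,-1,0,0,0,-0.01,0,0.025,-1,0,0,0,-0.01,0,0.025,-1]

```text
time: 14.65
ee_pos: [0.4696, 0.2048, 0.0877]
eef_rot: [0.707, 0.708, -0.0, 0.0]
ft_force: [0.3, 0.3, 0.2]
width: 0.0002
grip_force: 0.0
```

Emit:
drive_tool:
  series: [0,0,0,0,0,0.01,-1,0,0,0,0,0,0.025,-1,0,0,0,0,0,0.025,-1,0,0,0,0,0,0.025,-1]

```text
time: 14.98
ee_pos: [0.4696, 0.2047, 0.0867]
eef_rot: [0.707, 0.708, -0.0, 0.0]
ft_force: [0.0, 0.4, -0.6]
width: 0.0004
grip_force: 0.0
```

Emit:
drive_tool:
  series: [0,0,0,0,0,0.01,-1,0,0,0,0,0,0.025,-1,0,0,0,0,0,0.025,-1,0,0,0,0,0,0.025,-1]

```text
time: 15.32
ee_pos: [0.4696, 0.2047, 0.0857]
eef_rot: [0.707, 0.708, -0.0, 0.0]
ft_force: [-0.3, 0.1, -0.6]
width: 0.0006
grip_force: 0.0
```

Emit:
drive_tool:
  series: [0,0,0,0,0,0.01,-1,0,0,0,0,0,0.025,-1,0,0,0,0,0,0.025,-1,0,0,0,0,0,0.025,-1]

```text
time: 15.65
ee_pos: [0.4696, 0.2047, 0.0847]
eef_rot: [0.707, 0.708, -0.0, 0.0]
ft_force: [-0.2, 0.1, 0.5]
width: 0.0004
grip_force: 0.0
```

Emit:
drive_tool:
  series: [0,0,0,0,0,0.01,-1,0,0,0,0,0,0.025,-1,0,0,0,0,0,0.025,-1,0,0,0,0,0,0.025,-1]

```text
time: 15.98
ee_pos: [0.4696, 0.2047, 0.0837]
eef_rot: [0.707, 0.708, -0.0, 0.0]
ft_force: [-0.3, 0.2, -0.3]
width: 0.0006
grip_force: 0.0
```

Emit:
drive_tool:
  series: [0,0,0,0,0,0.01,-1,0,0,0,0,0,0.02,-1,0,0,0,0,0,0.02,-1]

```text
time: 16.23
ee_pos: [0.4696, 0.2047, 0.0829]
eef_rot: [0.707, 0.708, -0.0, 0.0]
ft_force: [-0.0, -0.4, -0.2]
width: 0.0005
grip_force: 0.0
```

Emit:
drive_tool:
  series: [0,0,0,0,0,0.01,-1,0,0,0,0,0,0.02,-1,0,0,0,0,0,0.02,-1]

```text
time: 16.48
ee_pos: [0.4696, 0.2047, 0.0821]
eef_rot: [0.707, 0.708, -0.0, 0.0]
ft_force: [0.3, -0.4, -0.4]
width: 0.0
grip_force: 0.0
```

Emit:
drive_tool:
  series: [0,0,0,0,0,0.01,-1,0,0,0,0,0,0.02,-1,0,0,0,0,0,0.02,-1]

```text
time: 16.73
ee_pos: [0.4696, 0.2047, 0.0813]
eef_rot: [0.707, 0.708, -0.0, 0.0]
ft_force: [-0.1, 0.3, -0.1]
width: 0.0002
grip_force: 0.0
```

Emit:
drive_tool:
  series: [0,0,0,0,0,0.01,-1,0,0,0,0,0,0.02,-1,0,0,0,0,0,0.02,-1]

```text
time: 16.98
ee_pos: [0.4696, 0.2047, 0.0805]
eef_rot: [0.707, 0.708, -0.0, 0.0]
ft_force: [0.4, 0.0, -0.4]
width: 0.0006
grip_force: 0.0
```

Emit:
drive_tool:
  series: [0,0,0,0,0,0.01,-1,0,0,0,0,0,0.02,-1,0,0,0,0,0,0.02,-1]

```text
time: 17.23
ee_pos: [0.4696, 0.2047, 0.0797]
eef_rot: [0.707, 0.708, -0.0, 0.0]
ft_force: [-1.4, -0.2, -0.4]
width: 0.0006
grip_force: 0.0
```

Emit:
drive_tool:
  series: [0,0,0,0,0,0.01,-1,0,0,0,0,0,0.02,-1,0,0,0,0,0,0.02,-1]

```text
time: 17.48
ee_pos: [0.4696, 0.2047, 0.0789]
eef_rot: [0.707, 0.708, -0.0, 0.0]
ft_force: [-0.2, 0.0, 0.7]
width: 0.0006
grip_force: 0.0
```

Emit:
drive_tool:
  series: [0,0,0,0,0,0.01,-1,0,0,0,0,0,0.02,-1,0,0,0,0,0,0.02,-1]

```text
time: 17.73
ee_pos: [0.4696, 0.2047, 0.0781]
eef_rot: [0.707, 0.708, -0.0, 0.0]
ft_force: [0.3, -0.3, 0.4]
width: 0.0003
grip_force: 0.0
```

No contact at all, so I'll stop probing. Raising the shelf and differencing pictures will separate tab from pointer. Next: go to the collar, pre-wound.

Emit:
drive_tool:
  series: [0,0,0,-0.1,0,-0.5,-1,0,0,0,-0.1,0,-1.5,-1,0,0,0,-0.1,0,-2.5,1,0,0,0,-0.1,0,-3,1,0,0,1.3,-1,0.1,-3,1,0,0,2.6,-2,0.2,-3,1,0,0,3.9,-3,0.3,-3,1,0,0,5.2,-4,0.4,-3,1,0,0,6.5,-5,0.5,-3,1,0,0,7.8,-6,0.7,-3,1]

```text
time: 18.57
ee_pos: [0.4974, -0.0371, 0.1985]
eef_rot: [0.903, 0.429, 0.0, -0.0]
ft_force: [0.9, 0.5, 0.1]
width: 0.0456
grip_force: 0.0
```

```bash
python3 -c "
from h import *
plan((.501,-.0565,.19),-140)"
```

```text
yaw -39.24 pos [ 0.497 -0.037  0.199] j7 -0.642 t 18.567 w 0.046 F [0.939 0.507 0.143]
turn [-7.0000e-03 -1.0000e-03  2.0152e+01] shift [-0.319  0.376  0.213]
```

Emit:
drive_tool:
  series: [0,0,1.4,-0.3,0.38,0.2,1,0,0,2.8,-0.3,0.38,0.2,1,0,0,4.2,-0.3,0.38,0.2,1,0,0,5.6,-0.3,0.38,0.2,1,0,0,7,-0.3,0.38,0.2,1,0,0,8.4,-0.3,0.38,0.2,1,0,0,9.8,-0.3,0.38,0.2,1,0,0,11.2,-0.3,0.38,0.2,1,0,0,12.6,-0.3,0.38,0.2,1,0,0,14,-0.3,0.38,0.2,1]

```text
time: 19.4
ee_pos: [0.5022, -0.0541, 0.1903]
eef_rot: [0.986, -0.167, -0.0, 0.0]
ft_force: [0.6, 0.4, 0.6]
width: 0.0865
grip_force: 0.0
```

Emit:
drive_tool:
  series: [0,0,1.4,0,0,0,1,0,0,2.8,0,0,0,1,0,0,4.2,0,0,0,1,0,0,5.6,0,0,0,1,0,0,6.1,0,0,0,1,0,0,6.1,0,0,0,1]

```text
time: 19.9
ee_pos: [0.5022, -0.0541, 0.1903]
eef_rot: [0.908, -0.419, -0.0, 0.0]
ft_force: [0.1, 0.8, 0.6]
width: 0.0871
grip_force: 0.0
```

```bash
python3 -c "
from h import *
plan((.501,-.0565,.075),-140)
t=camera('top')[:,:,::-1].astype(int)
s=camera('side')[:,:,::-1]; cv2.imwrite('pics/side5.png',s); cv2.imwrite('pics/top5.png',t)
s=s.astype(int); m=((s[:,:,2]>150)&(s[:,:,0]<110)&(s[:,:,1]>130)&(s[:,:,2]-s[:,:,1]<50)).astype(np.uint8)
m[:, :225]=0; m[:,255:]=0; m[:185]=0; m[215:]=0
ys,xs=np.nonzero(m); print(len(xs),xs.mean(),ys.mean(),xs.min(),xs.max(),ys.min(),ys.max())
print(proj('side',[(.5,-.057,.072),(.4785,-.057,.072),(.5215,-.057,.072)]).round(1))"
```

```text
yaw -139.547 pos [ 0.502 -0.054  0.19 ] j7 -2.319 t 19.9 w 0.087 F [0.112 0.8   0.562]
turn [ 0.006 -0.001  0.091] shift [0.027 0.061 2.882]
127 237.96850393700788 202.92125984251967 225 250 185 213
[[238.6 201.1]
 [232.4 201.6]
 [244.9 200.5]][ WARN:0@3.860] global loadsave.cpp:1063 imwrite_ Unsupported depth image for selected encoder is fallbacked to CV_8U.
```

Emit:
drive_tool:
  series: [0,0,0,0.03,0.06,1,1,0,0,0,0.03,0.06,2,1,0,0,0,0.03,0.06,2.7,1,0,0,0,0.03,0.06,2.88,1,0,0,0,0.03,0.06,2.88,-1,0,0,0,0.03,0.06,2.88,-1,0,0,0,0.03,0.06,2.88,-1,0,0,0,0.03,0.06,2.88,-1,0,0,0,0.03,0.06,2.88,-1,0,0,0,0.03,0.06,2.88,-1]
  grip_force: 18

```text
time: 20.83
ee_pos: [0.5018, -0.0564, 0.076]
eef_rot: [0.908, -0.418, 0.001, -0.0]
ft_force: [-0.3, 0.2, -0.2]
width: 0.0548
grip_force: 0.0
```

```bash
python3 -c "
from h import *
plan((.501,-.0565,.075),-140)"
```

```text
yaw -139.408 pos [ 0.502 -0.056  0.076] j7 -2.169 t 20.833 w 0.055 F [-0.332  0.151 -0.246]
turn [-0.012 -0.008  0.118] shift [-0.011  0.016  0.024]
```

Finish closing, then turn 67.5° per call, rising 2.25 mm each.

Emit:
drive_tool:
  series: [0,0,0,0,0,0,-1,0,0,0,0,0,0,-1,0,0,0,0,0,0,-1,0,0,0,0,0,0,-1,0,0,0,0,0,0,-1]

```text
time: 21.25
ee_pos: [0.502, -0.056, 0.0755]
eef_rot: [0.909, -0.418, 0.001, -0.0]
ft_force: [3.0, 3.8, 2.8]
width: 0.0421
grip_force: 18.0
```

Emit:
drive_tool:
  series: [0,0,-1.35,0,0,-0.006,-1,0,0,-2.7,0,0,-0.011,-1,0,0,-4.05,0,0,-0.017,-1,0,0,-5.4,0,0,-0.022,-1,0,0,-6.75,0,0,-0.028,-1,0,0,-8.1,0,0,-0.034,-1,0,0,-9.45,0,0,-0.04,-1,0,0,-10.8,0,0,-0.045,-1,0,0,-12.15,0,0,-0.05,-1,0,0,-13.5,0,0,-0.056,-1]

```text
time: 22.08
ee_pos: [0.5013, -0.0584, 0.0777]
eef_rot: [0.987, 0.159, -0.0, 0.001]
ft_force: [0.7, -4.6, 3.6]
width: 0.0422
grip_force: 18.0
```

```bash
python3 -c "
from h import *
plan((.501,-.0565,.075),0)
s=camera('side')[:,:,::-1]; cv2.imwrite('pics/side6.png',s)
"
```

```text
yaw -71.682 pos [ 0.501 -0.058  0.078] j7 -1.068 t 22.083 w 0.042 F [ 0.72  -4.63   3.648]
turn [  0.019   0.021 -14.336] shift [ 0.007 -0.049  0.067]
```

Emit:
drive_tool:
  series: [0,0,-1.35,0,0,-0.006,-1,0,0,-2.7,0,0,-0.011,-1,0,0,-4.05,0,0,-0.017,-1,0,0,-5.4,0,0,-0.022,-1,0,0,-6.75,0,0,-0.028,-1,0,0,-8.1,0,0,-0.034,-1,0,0,-9.45,0,0,-0.04,-1,0,0,-10.8,0,0,-0.045,-1,0,0,-12.15,0,0,-0.05,-1,0,0,-13.5,0,0,-0.056,-1]

```text
time: 22.97
ee_pos: [0.5032, -0.0599, 0.0801]
eef_rot: [0.734, 0.679, 0.0, 0.003]
ft_force: [13.0, -11.2, -8.0]
width: 0.0424
grip_force: 18.0
```

Emit:
drive_tool:
  series: [0,0,-1.35,0,0,-0.006,-1,0,0,-2.7,0,0,-0.011,-1,0,0,-4.05,0,0,-0.017,-1,0,0,-5.4,0,0,-0.022,-1,0,0,-6.75,0,0,-0.028,-1,0,0,-8.1,0,0,-0.034,-1,0,0,-9.45,0,0,-0.04,-1,0,0,-10.8,0,0,-0.045,-1,0,0,-12.15,0,0,-0.05,-1,0,0,-13.5,0,0,-0.056,-1]

```text
time: 23.8
ee_pos: [0.5052, -0.0586, 0.0825]
eef_rot: [0.232, 0.973, -0.001, 0.005]
ft_force: [22.4, -7.0, -15.8]
width: 0.0425
grip_force: 18.0
```

Emit:
drive_tool:
  series: [0,0,-1.35,0,0,-0.006,-1,0,0,-2.7,0,0,-0.011,-1,0,0,-4.05,0,0,-0.017,-1,0,0,-5.4,0,0,-0.022,-1,0,0,-6.75,0,0,-0.028,-1,0,0,-8.1,0,0,-0.034,-1,0,0,-9.45,0,0,-0.04,-1,0,0,-10.8,0,0,-0.045,-1,0,0,-12,0,0,-0.05,-1,0,0,-12,0,0,-0.05,-1]

```text
time: 24.63
ee_pos: [0.5051, -0.0565, 0.0845]
eef_rot: [-0.287, 0.958, -0.002, 0.004]
ft_force: [21.4, 0.7, -12.7]
width: 0.0422
grip_force: 18.0
```

```bash
python3 - <<'E'
from h import *
plan((.501,-.0565,.075),0)
S=np.mean([camera('side')[:,:,::-1].astype(float) for _ in range(2)],0)
T=np.mean([camera('top')[:,:,::-1].astype(float) for _ in range(2)],0)
cv2.imwrite('pics/side7.png',S.astype(np.uint8));cv2.imwrite('pics/top7.png',T.astype(np.uint8))
s0=cv2.imread('pics/side_avg.png').astype(float);t0=cv2.imread('pics/top0.png').astype(float)
print('side diff rows164-180 cols214-224');print((S-s0)[164:181,214:225].mean(2).astype(int))
print('side now');print(S[164:181,214:225].mean(2).astype(int))
print('top diff rows 218-229 cols168-184');print((T-t0)[218:230,168:185].mean(2).astype(int))
E
```

```text
yaw 123.32 pos [ 0.505 -0.056  0.084] j7 2.206 t 24.633 w 0.042 F [ 21.421   0.732 -12.717]
turn [ 0.046  0.107 24.664] shift [0.088 0.057 0.236]
side diff rows164-180 cols214-224
[[   1    0    1    0   -2    4    3   -7   -6   -5  -27]
 [   1    1    0    1 -103 -118 -121  -50  -17  -20  -23]
 [   3  -11  -25  -38 -105 -151 -159  -87  -40  -44  -49]
 [ -43  -60  -66  -65  -99 -137 -140  -98  -49  -43  -51]
 [ -70  -80  -73  -65 -102 -134 -138  -96  -37  -24  -30]
 [ -71  -83  -84  -62  -96 -131 -133 -113  -80  -73  -72]
 [ -79  -90  -86  -57  -89  -97  -84  -72  -86  -84  -78]
 [ -91  -95  -89  -55 -101 -133  -65  -56  -82  -85  -84]
 [ -98  -78  -97  -95 -113 -148 -122  -91  -91  -92  -89]
 [ -43  -64  -98 -108 -104 -155 -162 -135 -109 -104  -38]
 [ -20  -77  -96 -108 -117 -160 -166 -139 -113 -102  -25]
 [ -19  -78  -98  -75  -68 -146 -160 -138 -106  -75  -55]
 [ -19  -81 -100 -123  -85  -88  -44  -68  -72  -68  -61]
 [ -10  -76  -88 -102  -67  -75  -71  -90 -122 -121 -121]
 [  -6  -72  -86 -150 -145 -132 -110 -127 -131 -134 -131]
 [  -1  -56  -82 -111  -70  -68  -10  -92 -134 -13
[... 1062 characters left out ...]
 -7  -6  -6  -8  -6  -5  -9  -7  -6  13  11 -14 -13  -5  -7]
 [ -7  -6  -9  -1  -1  -8  -7  -5  -8  -4 -10  10   9 -11  -8  -6  -6]
 [ -6  -6  -9  -1  -1  -9  -8  -7  -9   0  11  14   3 -13  -4  -8  -8]
 [ -6  -5  -7  -4  -6  -8  -9  -8  -6  -1  36  22 -15 -10  -5  -9  -8]
 [ -5  -7  -5  -7  -6  -7 -10  -5  -5  -2  21  10 -30  11  -2  -9  -7]
 [ -6  -5  -5  -4  -6  -7  -7 -11 -14 -19 -10 -17 -11  36   5  -8  -5]
 [ -6  -6  -4  -7  -5  -7  -4  -6  -8 -34 -71 -43  18  43   3  -7  -6]
 [ -6  -5  -6  -5  -7  -7  -6  -5  -6  -5  -7  11  27  22   6  -2  -1]
 [ -8  -9  -5  -7  -7  -6  -5  -4  -1   3  -6   1   2 -14 -27 -17 -19]
 [ -5  -5  -6  -5  -7  -6  -5  -7  -1   5  -6 -10 -16 -32 -43 -43 -43]]
```

The top difference confirms it: cols ≤176 (pointer) stayed and cols 177–181 (tab) moved. The pointer level is about 61–63 mm from the block rows, scaled on the post top. Release, rewind and measure the shelf.

Emit:
drive_tool:
  series: [0,0,0,0,0,0,1,0,0,0,0,0,0,1,0,0,0,0,0,0,1,0,0,0,0,0,-0.3,1,0,0,1.4,0,0,-0.5,1,0,0,2.8,0,0,-0.5,1,0,0,4.2,0,0,-0.5,1,0,0,5.6,0,0,-0.5,1,0,0,7,0,0,-0.5,1,0,0,8.4,0,0,-0.5,1]

```text
time: 25.67
ee_pos: [0.5005, -0.0567, 0.1034]
eef_rot: [0.082, 0.997, -0.0, -0.001]
ft_force: [0.9, -0.4, 0.1]
width: 0.0865
grip_force: 0.0
```

Emit:
drive_tool:
  series: [0,0,1.4,0,0,0,1,0,0,2.8,0,0,0,1,0,0,4.2,0,0,0,1,0,0,5.6,0,0,0,1,0,0,7,0,0,0,1,0,0,8.4,0,0,0,1,0,0,9.8,0,0,0,1,0,0,11.2,0,0,0,1,0,0,12.6,0,0,0,1,0,0,14,0,0,0,1]

```text
time: 26.5
ee_pos: [0.5004, -0.0566, 0.1034]
eef_rot: [0.639, 0.77, -0.001, -0.001]
ft_force: [0.0, 0.4, -1.1]
width: 0.0867
grip_force: 0.0
```

Emit:
drive_tool:
  series: [0,0,1.4,0,0,0,1,0,0,2.8,0,0,0,1,0,0,4.2,0,0,0,1,0,0,5.6,0,0,0,1,0,0,7,0,0,0,1,0,0,8.4,0,0,0,1,0,0,9.8,0,0,0,1,0,0,11.2,0,0,0,1,0,0,12.6,0,0,0,1,0,0,14,0,0,0,1]

```text
time: 27.33
ee_pos: [0.5005, -0.0566, 0.1034]
eef_rot: [0.964, 0.264, -0.001, -0.0]
ft_force: [-0.4, 0.3, 0.5]
width: 0.0871
grip_force: 0.0
```

Emit:
drive_tool:
  series: [0,0,1.4,0,0,0,1,0,0,2.8,0,0,0,1,0,0,4.2,0,0,0,1,0,0,5.6,0,0,0,1,0,0,7,0,0,0,1,0,0,8.4,0,0,0,1,0,0,9,0,0,0,1,0,0,9,0,0,0,1,0,0,9,0,0,0,1,0,0,9,0,0,0,1]

```text
time: 28.17
ee_pos: [0.5009, -0.0566, 0.1037]
eef_rot: [0.993, -0.12, -0.0, 0.0]
ft_force: [-1.0, -0.0, -0.1]
width: 0.0873
grip_force: 0.0
```

```bash
python3 - <<'E'
from h import *
plan((.504,-.057,.0845),-104)
s=telemetry.read_state(); 
S=np.mean([camera('side')[:,:,::-1].astype(float) for _ in range(2)],0)
cv2.imwrite('pics/side8.png',S.astype(np.uint8))
s0=cv2.imread('pics/side_avg.png').astype(float)
a=np.hstack([cv2.resize(x[155:215,205:255].astype(np.uint8),None,fx=8,fy=9,interpolation=cv2.INTER_NEAREST) for x in (s0,S)]); cv2.imwrite('pics/z7.png',a); print(a.shape)
E
```

```text
yaw -103.833 pos [ 0.501 -0.057  0.104] j7 -1.661 t 28.167 w 0.087 F [-0.97  -0.021 -0.12 ]
turn [0.007 0.009 0.033] shift [ 0.078 -0.008  0.479]
(540, 800, 3)
```

View pics/z7.png

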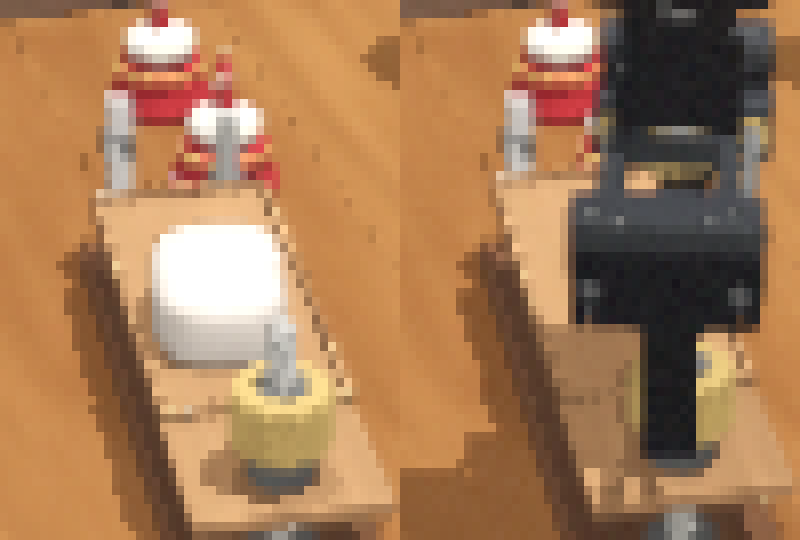

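```bash
python3 - <<'E'
from h import *
s0=cv2.imread('pics/side_avg.png').astype(float).mean(2); S=cv2.imread('pics/side8.png').astype(float).mean(2)
print('front edge: rows 206-217, cols 244-250'); print(s0[206:217,245:251].astype(int)); print(S[206:217,245:251].astype(int))
print('back end rows 164-182 cols 216-226'); print(S[164:182,216:227].astype(int))
print(proj('side',[(.51,-.092,.046),(.51,-.092,.056),(.475,.2,.05),(.475,.2,.06)]).round(2))
E
```

```text
front edge: rows 206-217, cols 244-250
[[153 172 177 178 177 175]
 [153 157 175 181 178 175]
 [153 157 160 179 180 177]
 [157 157 170 177 183 179]
 [158 171 174 178 183 181]
 [170 159 151 145 142 138]
 [127 124 120 115 112 113]
 [ 76  73  70  70 102 103]
 [ 64  60  61  62  67  99]
 [ 64  62  61  61  63  99]
 [ 62  61  59  59  59  99]]
[[156 156 155 161 162 159]
 [157 156 155 159 165 163]
 [157 157 156 156 166 168]
 [148 141 128 123 128 131]
 [121 117 112 106 107 145]
 [ 70  71  70 102 101 110]
 [ 62  59  63 103 106 102]
 [ 63  59  58 101 103 102]
 [ 64  59  57  66 102 102]
 [ 61  61  58  56 101 102]
 [ 61  61  59  59  67 100]]
back end rows 164-182 cols 216-226
[[129 132 121  87  83  94  97 109 104 106 114]
 [130 131 196 192 190 113  79  78  83  81  99]
 [133 131 186 214 217 145 101  99 105 109 109]
 [138 133 160 195 199 156 111 103 109 110 115]
 [137 136 163 192 194 150  90  79  83  85  82]
 [136 119 154 191 193 168 138 131 128 129 128]
 [137 108 139 148 139 129 137 136 136 134 131]
 [137 106 154 184 118 104 133 136 137 136 133]
 [131 132 156 193 161 128 134 137 138 135 133]
 [128 133 151 199 192 168 139 132 145 145 126]
 [130 195 171 176 160 141 136 133 119 132 132]
 [130 160 149 164 163 153 177 179 177 178 178]
 [116 165 176 180 180 180 183 185 182 181 149]
 [117 136 177 183 182 182 181 184 184 182 114]
 [134 112 170 182 182 181 183 184 184 163  97]
 [138 114 191 184 182 183 182 183 183 161  94]
 [135 117 143 168 182 181 181 182 183 159  82]
 [122 103  98 169 183 184 182 181 183 159  79]]
[[243.5  212.6 ]
 [243.53 210.  ]
 [220.41 175.98]
 [220.37 173.69]]
```

The shelf rose about 8.7 mm as expected (2.0 px at the back edge), so the floor is at ≈54.7 mm. Row centroids of tab and pointer in the top view give a pointer level of ≈60.5 mm and the side view ≈61.5 mm. My target is 61.2 mm, i.e. 195° more.

Emit:
drive_tool:
  series: [0,0,0,0.07,0,0.3,1,0,0,0,0.07,0,0.49,1,0,0,0,0.07,0,0.49,-1,0,0,0,0.07,0,0.49,-1,0,0,0,0.07,0,0.49,-1,0,0,0,0.07,0,0.49,-1,0,0,0,0.07,0,0.49,-1,0,0,0,0.07,0,0.49,-1,0,0,0,0.07,0,0.49,-1,0,0,0,0.07,0,0.49,-1]

```text
time: 29.1
ee_pos: [0.5039, -0.0578, 0.0843]
eef_rot: [0.993, -0.121, -0.0, 0.001]
ft_force: [-1.1, -1.9, 4.2]
width: 0.0427
grip_force: 18.0
```

Emit:
drive_tool:
  series: [0,0,0,0,0,0,-1,0,0,0,0,0,0,-1,0,0,0,0,0,0,-1]

```text
time: 29.35
ee_pos: [0.5038, -0.0578, 0.0843]
eef_rot: [0.993, -0.121, -0.0, 0.0]
ft_force: [-0.9, -3.4, 3.6]
width: 0.0424
grip_force: 18.0
```

Emit:
drive_tool:
  series: [0,0,-1.3,0,0,-0.005,-1,0,0,-2.6,0,0,-0.011,-1,0,0,-3.9,0,0,-0.016,-1,0,0,-5.2,0,0,-0.022,-1,0,0,-6.5,0,0,-0.027,-1,0,0,-7.8,0,0,-0.032,-1,0,0,-9.1,0,0,-0.038,-1,0,0,-10.4,0,0,-0.043,-1,0,0,-11.7,0,0,-0.049,-1,0,0,-13,0,0,-0.054,-1]

```text
time: 30.18
ee_pos: [0.5038, -0.0576, 0.0865]
eef_rot: [0.901, 0.433, -0.0, 0.0]
ft_force: [-1.6, -2.4, 3.8]
width: 0.0421
grip_force: 18.0
```

Emit:
drive_tool:
  series: [0,0,-1.3,0,0,-0.005,-1,0,0,-2.6,0,0,-0.011,-1,0,0,-3.9,0,0,-0.016,-1,0,0,-5.2,0,0,-0.022,-1,0,0,-6.5,0,0,-0.027,-1,0,0,-7.8,0,0,-0.032,-1,0,0,-9.1,0,0,-0.038,-1,0,0,-10.4,0,0,-0.043,-1,0,0,-11.7,0,0,-0.049,-1,0,0,-13,0,0,-0.054,-1]

```text
time: 31.02
ee_pos: [0.5037, -0.0575, 0.0886]
eef_rot: [0.527, 0.85, -0.0, -0.0]
ft_force: [-3.1, -1.4, 5.5]
width: 0.0423
grip_force: 18.0
```

Emit:
drive_tool:
  series: [0,0,-1.3,0,0,-0.005,-1,0,0,-2.6,0,0,-0.011,-1,0,0,-3.9,0,0,-0.016,-1,0,0,-5.2,0,0,-0.022,-1,0,0,-6.5,0,0,-0.027,-1,0,0,-7.8,0,0,-0.032,-1,0,0,-9.1,0,0,-0.038,-1,0,0,-10.4,0,0,-0.043,-1,0,0,-11.7,0,0,-0.049,-1,0,0,-13,0,0,-0.054,-1]

```text
time: 31.85
ee_pos: [0.5035, -0.0577, 0.0908]
eef_rot: [-0.012, 1.0, -0.0, -0.001]
ft_force: [-3.4, -2.6, 4.9]
width: 0.0424
grip_force: 18.0
```

```bash
python3 - <<'E'
from h import *
plan((.501,-.0565,.2),0)
T=np.mean([camera('top')[:,:,::-1].astype(float) for _ in range(3)],0); t7=cv2.imread('pics/top7.png').astype(float);t0=cv2.imread('pics/top0.png').astype(float)
for n,I in (('t0',t0),('t7',t7),('now',T)):
    print(n); print(I[220:230,173:183].mean(2).astype(int))
cv2.imwrite('pics/top9.png',T.astype(np.uint8))
E
```

```text
yaw 91.359 pos [ 0.504 -0.058  0.091] j7 1.65 t 31.85 w 0.042 F [-3.419 -2.581  4.888]
turn [-1.6000e-02 -4.0000e-03  1.8272e+01] shift [ 0.066  0.029 -2.73 ]
t0
[[178 121 104 111 109 110 120 150 165 166]
 [216 132  99 109 107 108 124 155 161 160]
 [212 140 143 147 114  97 122 158 158 154]
 [175 165 213 222 198 153 168 172 147 151]
 [125 186 232 242 236 213 214 186 127 148]
 [105 148 196 219 223 225 216 177 122 143]
 [ 87  84  99 116 147 186 178 152 123 145]
 [ 88  88  91  97 103 102 117 133 124 137]
 [ 79  79  80  86  96  95 108 129 131 144]
 [ 79  80  87  92  79  81  90 102 118 129]]
t7
[[169 115  98 102 101 103 133 162 151 152]
 [208 124  93 100 102  98 133 164 150 151]
 [202 132 135 137 114 108 136 161 144 149]
 [166 156 204 216 196 189 190 157 137 145]
 [118 175 226 237 233 234 224 156 138 145]
 [ 98 140 185 205 203 214 198 165 158 148]
 [ 79  79  93 107 112 114 135 170 166 149]
 [ 81  81  85  90  98  95 128 159 146 142]
 [ 72  74  75  84 100  89 110 131 116 116]
 [ 72  74  80  90  85  75  78  85  85  85]]
now
[[169 114  97 101 101 100 133 168 167 163]
 [207 124  94 101 101  99 125 148 152 165]
 [203 132 135 143 136 130 124 136 151 163]
 [167 157 205 215 207 205 167 138 149 159]
 [117 176 226 235 233 233 196 139 150 159]
 [ 97 141 185 203 199 201 171 142 152 161]
 [ 80  78  91 104 100  98 121 142 152 160]
 [ 81  80  85  89  97 101 124 139 155 169]
 [ 73  74  73  86 101 102 107 114 127 143]
 [ 73  74  80  89  90  87  79  74  74  75]]
```

Tab and pointer now form one straight bar in the top view (row centroids for cols 175–178 run 1.75, 1.77, 1.79, 1.83), so they are level. Release and go to the sleeve.

Emit:
drive_tool:
  series: [0,0,0,0,0,0,1,0,0,0,0,0,0,1,0,0,0,0,0,0,1,0,0,0,0,0,0,1,0,0,0,0,0,-0.8,1,0,0,0,0,0,-1.8,1,0,0,0,0,0,-2.4,1,0,0,1.4,0,-0.8,-2.4,1,0,0,2.8,0,-1.6,-2.4,1,0,0,4.2,0,-2.4,-2.4,1]

```text
time: 32.83
ee_pos: [0.5061, -0.1539, 0.1874]
eef_rot: [0.175, 0.984, -0.0, 0.001]
ft_force: [1.7, -0.1, -0.5]
width: 0.0863
grip_force: 0.0
```

```bash
python3 - <<'E'
from h import *
plan((.5035,-.1875,.16),0)
T=camera('top')[:,:,::-1].astype(float)
print(T[221:228,173:181].mean(2).astype(int))
E
```

```text
yaw 69.786 pos [ 0.506 -0.154  0.187] j7 1.464 t 32.833 w 0.086 F [ 1.727 -0.073 -0.468]
turn [1.0000e-02 1.3000e-02 1.3957e+01] shift [-0.228 -0.812  0.686]
[[204 123  92 100 100 100 122 144]
 [199 130 133 140 134 128 121 136]
 [164 154 199 212 205 202 163 136]
 [114 173 224 234 231 231 194 137]
 [ 98 139 181 200 196 198 167 138]
 [ 80  77  89 100  98  96 120 139]
 [ 80  78  82  85  97 100 121 138]]
```

Emit:
drive_tool:
  series: [0,0,1.4,-0.1,-0.4,0,1,0,0,2.8,-0.2,-0.8,0,1,0,0,4.2,-0.23,-0.8,0.1,1,0,0,5.6,-0.23,-0.8,0.3,1,0,0,7,-0.23,-0.8,0.5,1,0,0,8.4,-0.23,-0.8,0.7,1,0,0,9.8,-0.23,-0.8,0.7,1,0,0,11.2,-0.23,-0.8,0.7,1,0,0,12.6,-0.23,-0.8,0.7,1,0,0,14,-0.23,-0.8,0.7,1]

```text
time: 33.72
ee_pos: [0.5036, -0.186, 0.1585]
eef_rot: [0.709, 0.705, -0.0, -0.0]
ft_force: [0.6, 0.1, 0.1]
width: 0.0872
grip_force: 0.0
```

```bash
python3 - <<'E'
from h import *
plan((.5035,-.1875,.059),0)
E
```

```text
yaw -0.264 pos [ 0.504 -0.186  0.159] j7 0.339 t 33.717 w 0.087 F [0.569 0.136 0.127]
turn [-0.005  0.003 -0.053] shift [-3.700e-02 -1.000e-03  2.488e+00]
```

Emit:
drive_tool:
  series: [0,0,0,-0.03,0,0.9,1,0,0,0,-0.03,0,1.8,1,0,0,0,-0.03,0,2.4,0.4,0,0,0,-0.03,0,2.48,-0.2,0,0,0,-0.03,0,2.48,-1,0,0,0,-0.03,0,2.48,-1,0,0,0,-0.03,0,2.48,-1,0,0,0,-0.03,0,2.48,-1,0,0,0,-0.03,0,2.48,-1,0,0,0,-0.03,0,2.48,-1]

```text
time: 34.55
ee_pos: [0.504, -0.1878, 0.0604]
eef_rot: [0.707, 0.708, 0.0, 0.001]
ft_force: [3.0, 0.9, 1.7]
width: 0.0415
grip_force: 3.1
```

Emit:
drive_tool:
  series: [0,0,0,0,0,0,-1,0,0,0,0,0,0,-1,0,0,0,0,0,0,-1,0,0,0,0,0,0,-1]

```text
time: 34.88
ee_pos: [0.5048, -0.1877, 0.0604]
eef_rot: [0.707, 0.708, 0.001, 0.001]
ft_force: [5.9, 0.1, 3.4]
width: 0.0395
grip_force: 18.0
```

```bash
python3 - <<'E'
from h import *
plan((.5035,-.1875,.059),0)
E
```

```text
yaw 0.093 pos [ 0.505 -0.188  0.06 ] j7 0.398 t 34.883 w 0.039 F [5.888 0.098 3.448]
turn [0.029 0.011 0.019] shift [ 0.006 -0.033  0.036]
```

Emit:
drive_tool:
  series: [0,0,-1.3,0,0.04,0,-1,0,0,-2.6,0,0.04,0,-1,0,0,-3.9,0,0.04,0,-1,0,0,-5.2,0,0.04,0,-1,0,0,-6.5,0,0.04,0,-1,0,0,-7.8,0,0.04,0,-1,0,0,-9.1,0,0.04,0,-1,0,0,-10.4,0,0.04,0,-1,0,0,-11.7,0,0.04,0,-1,0,0,-13,0,0.04,0,-1]

```text
time: 35.72
ee_pos: [0.5047, -0.1877, 0.0598]
eef_rot: [0.213, 0.977, -0.0, -0.001]
ft_force: [-1.7, 1.4, 6.1]
width: 0.0393
grip_force: 18.0
```

Emit:
drive_tool:
  series: [0,0,-1.3,0,0,0,-1,0,0,-2.6,0,0,0,-1,0,0,-3.1,0,0,0,-1,0,0,-3.1,0,0,0,-1,0,0,-3.1,0,0,0,-1,0,0,-3.1,0,0,0,0.6,0,0,-3.1,0,0,0,0.6,0,0,-3.1,0,0,0,0.6,0,0,-3.1,0,0,-0.5,0.8,0,0,-3.1,0,0,-1.5,1]

```text
time: 36.55
ee_pos: [0.5019, -0.1867, 0.1158]
eef_rot: [0.082, 0.997, 0.0, -0.005]
ft_force: [0.1, -0.3, 0.1]
width: 0.0651
grip_force: 0.0
```

Emit:
drive_tool:
  series: [0,0,0,0,0,-1,1,0,0,1.4,0.8,-0.2,-2,1,0,0,2.8,1.7,-0.4,-2,1,0,0,4.2,2.6,-0.6,-2,1,0,0,5.6,3.5,-0.8,-2,1,0,0,7,4.4,-1,-2,1]

```text
time: 37.05
ee_pos: [0.323, -0.1981, 0.1993]
eef_rot: [0.381, 0.925, -0.0, -0.0]
ft_force: [-0.5, -1.1, 0.4]
width: 0.0863
grip_force: 0.0
```

```bash
python3 - <<'E'
from h import *
plan((.5035,.1,.2),0)
t=snap('top','top10'); s=snap('side','side10')
a=[cv2.resize(t[196:230,286:322],(396,374),interpolation=cv2.INTER_CUBIC),cv2.resize(s[213:247,231:267],(396,374),interpolation=cv2.INTER_CUBIC)]
cv2.imwrite('pics/z8.png',np.hstack(a)); print(t[221:228,173:181].mean(2).astype(int))
E
```

```text
yaw 45.227 pos [ 0.323 -0.198  0.199] j7 1.174 t 37.05 w 0.086 F [-0.476 -1.135  0.367]
turn [-6.000e-03  1.000e-03  9.045e+00] shift [ 2.045  8.47  -0.021]
[[208 122  92 101 100 101 125 147]
 [203 131 136 145 135 130 122 137]
 [168 158 204 213 208 205 166 138]
 [117 176 226 235 233 233 196 138]
 [ 97 141 187 203 199 199 170 142]
 [ 79  77  91 102  99  97 121 141]
 [ 82  82  85  90  97 101 123 138]]
```

View pics/z8.png

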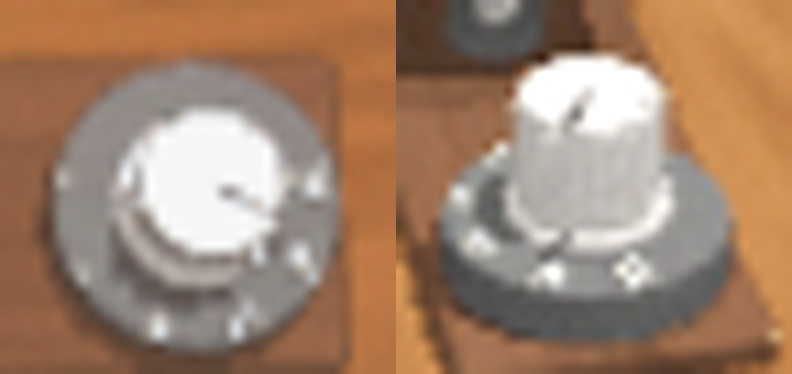

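The sleeve line in the top view runs (220,188)→(270,213), towards the fifth pip group at (300,258), so it is at five. The tab is still level. Now I locate the globes.

```bash
python3 - <<'E'
from h import *
t=cv2.imread('pics/top10.png').astype(int); s=cv2.imread('pics/side10.png').astype(int)
def wh(im,b,th=200):
    x,y,w,h=b; g=im[y:y+h,x:x+w]; m=((g.min(2)>th)&(g.max(2)-g.min(2)<45)).astype(np.uint8)
    n,l,st,c=cv2.connectedComponentsWithStats(m); return [(c[i]+[x,y],st[i,4]) for i in range(1,n) if st[i,4]>15]
def redc(im,b):
    x,y,w,h=b; g=im[y:y+h,x:x+w]; m=((g[:,:,2]>120)&(g[:,:,2]-g[:,:,1]>75)&(g[:,:,2]-g[:,:,0]>75)&(abs(g[:,:,1]-g[:,:,0])<25)).astype(np.uint8)
    ys,xs=np.nonzero(m); return xs.min()+x,xs.max()+x,ys.min()+y,ys.max()+y,len(xs)
T=wh(t,(100,190,68,40)); S=wh(s,(205,145,45,40),185)
print('T',T); print('S',S)
for b in [(105,195,32,30),(138,188,32,30)]: print('red ext',redc(t,b))
for c,_ in T:
  for z in (.05,.055): print(onz('top',c,z).round(3), proj('side',onz('top',c,z)).round(1))
E
```

```text
T [(array([151.17857143, 203.01190476]), np.int32(84)), (array([118.36144578, 208.51807229]), np.int32(83))]
S [(array([224.64285714, 159.        ]), np.int32(28)), (array([232.66666667, 167.85714286]), np.int32(21))]
red ext (np.int64(116), np.int64(129), np.int64(202), np.int64(218), 58)
red ext (np.int64(145), np.int64(162), np.int64(198), np.int64(213), 63)
[0.539 0.295 0.05 ] [[232.2 165.6]]
[0.538 0.294 0.055] [[232.  164.6]]
[0.521 0.399 0.05 ] [[224.3 156.6]]
[0.52  0.398 0.055] [[224.1 155.7]]
```

```bash
python3 - <<'E'
from h import *
for uv in [(121.3,210.6),(152.9,204.6)]: print(onz('top',uv,.012).round(3))
plan((.541,.296,.16),0)
E
```

```text
[0.521 0.401 0.012]
[0.541 0.298 0.012]
yaw 45.073 pos [ 0.32  -0.199  0.199] j7 1.175 t 37.15 w 0.087 F [0.35  0.105 0.29 ]
turn [-7.000e-03 -1.100e-02  9.015e+00] shift [ 4.83  12.651  0.986]
```

Emit:
drive_tool:
  series: [0,0,0.9,0.35,0.92,0,1,0,0,1.8,0.7,1.84,0,1,0,0,2.7,1.05,2.76,0,1,0,0,3.6,1.4,3.68,0,1,0,0,4.5,1.75,4.6,0,1,0,0,5.4,2.1,5.52,0,1,0,0,6.3,2.45,6.44,0,1,0,0,7.2,2.8,7.36,0,1,0,0,8.1,3.15,8.28,0,1,0,0,9,3.5,9.2,0,1]

```text
time: 37.98
ee_pos: [0.483, 0.1646, 0.1991]
eef_rot: [0.705, 0.709, -0.0, -0.0]
ft_force: [0.6, 0.1, 1.0]
width: 0.0873
grip_force: 0.0
```

```bash
python3 - <<'E'
from h import *
plan((.542,.297,.16),0)
E
```

```text
yaw 0.377 pos [0.483 0.165 0.199] j7 -0.444 t 37.983 w 0.087 F [0.586 0.084 1.   ]
turn [-0.009  0.001  0.075] shift [3.3   1.498 0.975]
```

Emit:
drive_tool:
  series: [0,0,0,0.9,0.4,0,1,0,0,0,1.8,0.8,0,1,0,0,0,2.6,1.2,0.3,1,0,0,0,3.2,1.45,0.7,1,0,0,0,3.3,1.5,1,1,0,0,0,3.3,1.5,1,1]

```text
time: 38.48
ee_pos: [0.5396, 0.2963, 0.1554]
eef_rot: [0.702, 0.712, -0.003, -0.001]
ft_force: [-0.4, -0.4, -0.0]
width: 0.0872
grip_force: 0.0
```

```bash
cat >> h.py <<'E'
def caps(im=None,b=(195,140,60,45),th=185):
    im=(camera('side')[:,:,::-1] if im is None else im).astype(int)
    x,y,w,h=b; g=im[y:y+h,x:x+w]; m=((g.min(2)>th)&(g.max(2)-g.min(2)<45)).astype(np.uint8)
    n,l,st,c=cv2.connectedComponentsWithStats(m); return [((c[i]+[x,y]).round(1).tolist(),int(st[i,4])) for i in range(1,n) if st[i,4]>8]
E
python3 - <<'E'
from h import *
plan((.542,.297,.029),0); print(caps())
E
```

```text
yaw 0.755 pos [0.54  0.296 0.155] j7 -0.663 t 38.483 w 0.087 F [-0.387 -0.363 -0.02 ]
turn [-0.067  0.024  0.151] shift [0.023 0.079 3.16 ]
[([224.7, 158.9], 27)]
```

Emit:
drive_tool:
  series: [0,0,0.1,0.03,0.06,0,1,0,0,0.1,0.03,0.06,0.8,1,0,0,0.1,0.03,0.06,1.6,1,0,0,0.1,0.03,0.06,2.4,1,0,0,0.1,0.03,0.06,3,1,0,0,0.1,0.03,0.06,3.15,1,0,0,0.1,0.03,0.06,3.15,1]

```text
time: 39.12
ee_pos: [0.5434, 0.2947, 0.0329]
eef_rot: [0.707, 0.707, -0.001, 0.0]
ft_force: [-0.1, -1.0, 0.2]
width: 0.0873
grip_force: 0.0
```

Emit:
drive_tool:
  series: [0,0,0,0,0,0,-1,0,0,0,0,0,0,-1,0,0,0,0,0,0,-1,0,0,0,0,0,0,-1,0,0,0,0,0,0,-1,0,0,0,0,0,0,-1,0,0,0,0,0,0,-1,0,0,0,0,0,0,-1]
  grip_force: 20

```text
time: 39.78
ee_pos: [0.5433, 0.2965, 0.0338]
eef_rot: [0.707, 0.708, -0.0, -0.0]
ft_force: [-3.1, -0.1, 6.6]
width: 0.0533
grip_force: 19.6
```

```bash
python3 - <<'E'
from h import *
plan((.504,.05,.19),0)
E
```

```text
yaw 0.084 pos [0.543 0.297 0.034] j7 -0.71 t 39.783 w 0.053 F [-3.126 -0.108  6.568]
turn [-0.007  0.005  0.017] shift [-6.163 -0.994 -3.902]
```

The grip slid up on the taper (width 53 mm, z 34 mm). Reopen, go lower, and grip again.

Emit:
drive_tool:
  series: [0,0,0,0,0,0,0.3,0,0,0,0,0,0,0.3,0,0,0,0,0,0.04,0.5,0,0,0,0,0,0.09,0.5,0,0,0,0,0,0.09,0.5,0,0,0,0,0,0.09,0.5,0,0,0,0,0,0.09,0.5,0,0,0,0,0,0.09,0.5]

```text
time: 40.45
ee_pos: [0.5435, 0.2963, 0.0297]
eef_rot: [0.707, 0.708, -0.0, 0.0]
ft_force: [-0.6, 0.3, -0.3]
width: 0.0647
grip_force: 0.0
```

Emit:
drive_tool:
  series: [0,0,0,0,0,0,-1,0,0,0,0,0,0,-1,0,0,0,0,0,0,-1,0,0,0,0,0,0,-1,0,0,0,0,0,0,-1,0,0,0,0,0,0,-1,0,0,0,0,0,0,-1,0,0,0,0,0,0,-1]
  grip_force: 20

```text
time: 41.12
ee_pos: [0.5435, 0.2963, 0.0297]
eef_rot: [0.707, 0.708, -0.0, 0.0]
ft_force: [-0.5, -0.4, -1.6]
width: 0.0552
grip_force: 18.8
```

Emit:
drive_tool:
  series: [0,0,0,0,0,-0.2,-1,0,0,0,0,0,-0.6,-1,0,0,0,0,0,-1.2,-1,0,0,0,0,0,-1.9,-1,0,0,0,0,0,-2.6,-1,0,0,0,0,0,-3.2,-1,0,0,0,0,0,-3.5,-1,0,0,0,0,0,-3.5,-1]
  grip_force: 25

```text
time: 41.78
ee_pos: [0.5448, 0.2973, 0.1732]
eef_rot: [0.707, 0.708, 0.002, 0.001]
ft_force: [0.2, 0.4, -0.9]
width: 0.0552
grip_force: 23.5
```

Emit:
drive_tool:
  series: [0,0,0,-0.3,0,0,-1,0,0,0,-0.9,-0.1,0,-1,0,0,0,-1.6,-0.2,0,-1,0,0,0,-2.3,-0.4,0,-1,0,0,0,-3,-0.5,0,-1,0,0,0,-3.7,-0.6,0,-1,0,0,0,-4.4,-0.7,0,-1,0,0,0,-5.1,-0.85,0,-1,0,0,0,-5.6,-1,0,-1,0,0,0,-5.9,-1,0,-1]

```text
time: 42.62
ee_pos: [0.5016, 0.0561, 0.1675]
eef_rot: [0.708, 0.706, -0.002, -0.001]
ft_force: [0.8, -0.5, -1.6]
width: 0.055
grip_force: 23.5
```

```bash
python3 - <<'E'
from h import *
plan((.504,.05,.091),0)
print(caps(b=(205,130,60,60)))
E
```

```text
yaw -0.136 pos [0.502 0.056 0.168] j7 -0.236 t 42.617 w 0.055 F [ 0.778 -0.521 -1.64 ]
turn [-0.051  0.024 -0.027] shift [-0.148  0.069  1.914]
[([263.5, 141.0], 14), ([227.1, 158.9], 9), ([234.6, 160.6], 14), ([262.4, 161.6], 16)]
```

Emit:
drive_tool:
  series: [0,0,0,-0.1,0.06,0,-1,0,0,0,-0.1,0.06,0.5,-1,0,0,0,-0.1,0.06,1,-1,0,0,0,-0.1,0.06,1.4,-1,0,0,0,-0.1,0.06,1.7,-1,0,0,0,-0.1,0.06,1.8,-1,0,0,0,-0.1,0.06,1.8,-1,0,0,0,-0.1,0.06,1.8,-1]

```text
time: 43.33
ee_pos: [0.5062, 0.0567, 0.0978]
eef_rot: [0.706, 0.708, -0.0, -0.0]
ft_force: [0.6, -1.3, -0.6]
width: 0.0549
grip_force: 23.5
```

```bash
python3 - <<'E'
from h import *
plan((.504,.05,.091),0)
E
```

```text
yaw 0.109 pos [0.506 0.057 0.098] j7 -0.251 t 43.333 w 0.055 F [ 0.612 -1.301 -0.607]
turn [-0.01   0.003  0.022] shift [-0.167 -0.056  0.169]
```

Emit:
drive_tool:
  series: [0,0,0,-0.16,-0.05,0.05,-1,0,0,0,-0.16,-0.05,0.1,-1,0,0,0,-0.16,-0.05,0.14,-1,0,0,0,-0.16,-0.05,0.17,-1,0,0,0,-0.16,-0.05,0.17,-1,0,0,0,-0.16,-0.05,0.17,-1]

```text
time: 43.83
ee_pos: [0.5043, 0.05, 0.0911]
eef_rot: [0.707, 0.708, -0.0, 0.0]
ft_force: [-0.1, -0.2, -1.6]
width: 0.0548
grip_force: 23.5
```

Emit:
drive_tool:
  series: [0,0,0,0,0,0,-0.3,0,0,0,0,0,0,0.1,0,0,0,0,0,0,0.4,0,0,0,0,0,0,0.8,0,0,0,0,0,0,0.8,0,0,0,0,0,0,0.8,0,0,0,0,0,-0.4,0.8,0,0,0,0,0,-1.2,0.8,0,0,0,0,0,-2,1,0,0,0,0,0,-2.8,1]

```text
time: 44.67
ee_pos: [0.504, 0.0499, 0.2044]
eef_rot: [0.707, 0.708, -0.0, -0.0]
ft_force: [0.7, 0.5, 0.5]
width: 0.084
grip_force: 0.0
```

```bash
python3 - <<'E'
from h import *
plan((.5225,.4005,.18),0)
s=snap('side','side11'); t=snap('top','top11')
a=[cv2.resize(s[150:215,205:255],(400,520),interpolation=cv2.INTER_CUBIC),cv2.resize(t[185:237,165:205],(400,520),interpolation=cv2.INTER_CUBIC)]
cv2.imwrite('pics/z9.png',np.hstack(a)); print(t[221:228,173:181].mean(2).astype(int))
E
```

```text
yaw 0.079 pos [0.504 0.05  0.204] j7 -0.211 t 44.667 w 0.084 F [0.675 0.531 0.539]
turn [-0.01   0.005  0.016] shift [8.765 0.476 0.605]
[[206 124  93 102 102 101 125 147]
 [200 131 134 143 136 130 123 137]
 [165 155 203 213 206 203 165 138]
 [116 174 226 234 232 232 195 140]
 [ 98 140 182 202 198 199 169 142]
 [ 82  80  92 103 100  98 121 141]
 [ 81  82  86  89  98 102 123 138]]
```

View pics/z9.png

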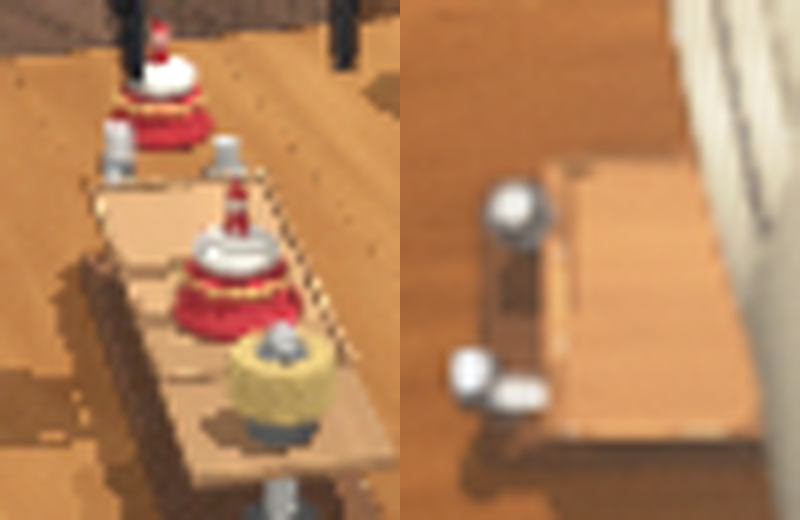

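The globe stands upright on the shelf (crop (237,285)), and the tab and pointer remain one bar. Now the second globe.

Emit:
drive_tool:
  series: [0,0,0,0.9,0,0,1,0,0,0,1.8,0.1,0,1,0,0,0,2.7,0.15,0,1,0,0,0,3.6,0.2,0,1,0,0,0,4.5,0.25,0,1,0,0,0,5.4,0.3,0,1,0,0,0,6.3,0.35,0,1,0,0,0,7.2,0.4,0,1,0,0,0,8.1,0.48,0,1,0,0,0,8.77,0.48,0.3,1]

```text
time: 45.6
ee_pos: [0.5232, 0.4045, 0.1921]
eef_rot: [0.706, 0.708, 0.001, -0.0]
ft_force: [-0.6, 0.4, 0.2]
width: 0.0871
grip_force: 0.0
```

```bash
python3 - <<'E'
from h import *
plan((.5235,.4005,.030),0)
print(caps())
E
```

```text
yaw 0.147 pos [0.523 0.405 0.192] j7 -0.846 t 45.6 w 0.087 F [-0.607  0.39   0.237]
turn [ 0.019 -0.029  0.029] shift [-0.111  0.     4.053]
[([224.7, 159.1], 24), ([234.1, 180.7], 46)]
```

Emit:
drive_tool:
  series: [0,0,0,-0.03,0,0.8,1,0,0,0,-0.03,0,1.6,1,0,0,0,-0.03,0,2.4,1,0,0,0,-0.03,0,3.2,1,0,0,0,-0.03,0,3.8,1,0,0,0,-0.03,0,3.95,1,0,0,0,-0.03,0,3.95,1,0,0,0,-0.03,0,3.95,1,0,0,0,-0.03,0,3.95,1]

```text
time: 46.4
ee_pos: [0.524, 0.4003, 0.0349]
eef_rot: [0.707, 0.708, 0.001, 0.0]
ft_force: [-0.1, 0.2, 0.5]
width: 0.0872
grip_force: 0.0
```

Emit:
drive_tool:
  series: [0,0,0,0,0,0.1,1,0,0,0,0,0,0.13,0.6,0,0,0,0,0,0.13,0.3,0,0,0,0,0,0.13,-1,0,0,0,0,0,0.13,-1,0,0,0,0,0,0.13,-1,0,0,0,0,0,0.13,-1,0,0,0,0,0,0.13,-1,0,0,0,0,0,0.13,-1,0,0,0,0,0,0.13,-1]
  grip_force: 20

```text
time: 47.23
ee_pos: [0.523, 0.3994, 0.0276]
eef_rot: [0.707, 0.708, -0.0, 0.0]
ft_force: [-0.2, 0.2, -0.5]
width: 0.055
grip_force: 19.3
```

Emit:
drive_tool:
  series: [0,0,0,0,0,0,-1,0,0,0,0,0,0,-1,0,0,0,0,0,0,-1]

```text
time: 47.48
ee_pos: [0.5229, 0.3994, 0.0276]
eef_rot: [0.707, 0.708, -0.0, 0.0]
ft_force: [-1.2, 0.3, -1.2]
width: 0.0554
grip_force: 19.2
```

Emit:
drive_tool:
  series: [0,0,0,0,0,-0.2,-1,0,0,0,0,0,-0.6,-1,0,0,0,0,0,-1.2,-1,0,0,0,0,0,-1.9,-1,0,0,0,0,0,-2.6,-1,0,0,0,0,0,-3.3,-1,0,0,0,0,0,-3.7,-1,0,0,0,0,0,-3.7,-1]
  grip_force: 25

```text
time: 48.15
ee_pos: [0.5244, 0.401, 0.1809]
eef_rot: [0.707, 0.708, 0.003, 0.0]
ft_force: [0.1, 0.4, 0.3]
width: 0.0548
grip_force: 24.0
```

Emit:
drive_tool:
  series: [0,0,0,-0.3,0,0,-1,0,0,0,-0.9,0,0,-1,0,0,0,-1.6,-0.1,0,-1,0,0,0,-2.3,-0.15,0,-1,0,0,0,-3,-0.2,0,-1,0,0,0,-3.7,-0.25,0,-1,0,0,0,-4.4,-0.3,0,-1,0,0,0,-5.1,-0.35,0,-1,0,0,0,-5.8,-0.4,0,-1,0,0,0,-6.3,-0.45,0,-1]

```text
time: 48.98
ee_pos: [0.5043, 0.1434, 0.1742]
eef_rot: [0.708, 0.707, -0.002, -0.0]
ft_force: [0.6, -0.2, 0.1]
width: 0.0554
grip_force: 24.0
```

Emit:
drive_tool:
  series: [0,0,0,-0.15,0,0,-1,0,0,0,-0.15,0,0,-1,0,0,0,-0.15,0,0,-1,0,0,0,-0.15,0,0,-1]

```text
time: 49.32
ee_pos: [0.505, 0.1427, 0.1753]
eef_rot: [0.706, 0.708, -0.0, -0.0]
ft_force: [0.2, -0.2, -1.2]
width: 0.055
grip_force: 24.0
```

```bash
python3 - <<'E'
from h import *
plan((.504,.140,.0888),0)
print(caps(b=(205,130,60,60)))
E
```

```text
yaw 0.158 pos [0.505 0.143 0.175] j7 -0.411 t 49.317 w 0.055 F [ 0.241 -0.233 -1.221]
turn [-0.013  0.001  0.032] shift [-0.067 -0.022  2.163]
[([261.9, 141.1], 35), ([262.4, 161.6], 16), ([234.2, 180.6], 44)]
```

Emit:
drive_tool:
  series: [0,0,0,-0.07,-0.02,0.5,-1,0,0,0,-0.07,-0.02,1,-1,0,0,0,-0.07,-0.02,1.5,-1,0,0,0,-0.07,-0.02,1.85,-1,0,0,0,-0.07,-0.02,2,-1,0,0,0,-0.07,-0.02,2.08,-1,0,0,0,-0.07,-0.02,2.12,-1,0,0,0,-0.07,-0.02,2.15,-1,0,0,0,-0.07,-0.02,2.15,-1,0,0,0,-0.07,-0.02,2.15,-1]

```text
time: 50.2
ee_pos: [0.505, 0.1388, 0.0905]
eef_rot: [0.707, 0.708, 0.0, 0.0]
ft_force: [-0.6, -0.2, 0.4]
width: 0.0551
grip_force: 24.0
```

Emit:
drive_tool:
  series: [0,0,0,0,0,0.02,-1,0,0,0,0,0,0.03,-1,0,0,0,0,0,0.03,-1,0,0,0,0,0,0.03,-1]

```text
time: 50.53
ee_pos: [0.5046, 0.1386, 0.0887]
eef_rot: [0.707, 0.708, -0.0, 0.0]
ft_force: [0.1, 0.3, -1.3]
width: 0.0555
grip_force: 24.0
```

Emit:
drive_tool:
  series: [0,0,0,0,0,0.015,-1,0,0,0,0,0,0.015,-1,0,0,0,0,0,0.015,-1]

```text
time: 50.78
ee_pos: [0.5046, 0.1387, 0.0885]
eef_rot: [0.707, 0.708, -0.0, 0.0]
ft_force: [-2.6, -0.7, 5.2]
width: 0.0552
grip_force: 24.8
```

Emit:
drive_tool:
  series: [0,0,0,0,0,0,-0.3,0,0,0,0,0,0,0.1,0,0,0,0,0,0,0.4,0,0,0,0,0,0,0.8,0,0,0,0,0,0,0.8,0,0,0,0,0,0,0.8,0,0,0,0,0,-0.4,0.8,0,0,0,0,0,-1.2,0.8,0,0,0,0,0,-2,1,0,0,0,0,0,-2.8,1]

```text
time: 51.62
ee_pos: [0.5042, 0.1387, 0.2011]
eef_rot: [0.707, 0.708, -0.001, -0.0]
ft_force: [1.2, -0.3, -0.3]
width: 0.0839
grip_force: 0.0
```

Emit:
drive_tool:
  series: [0,0,0,0,-0.8,-0.5,1,0,0,0,0,-1.6,-0.5,1,0,0,0,0,-2.2,-0.5,1,0,0,0,0,-2.2,-0.5,1,0,0,0,0,-2.2,-0.5,1]

```text
time: 52.03
ee_pos: [0.4162, 0.1386, 0.2205]
eef_rot: [0.706, 0.708, 0.0, 0.001]
ft_force: [0.4, 0.0, 0.1]
width: 0.087
grip_force: 0.0
```

```bash
python3 - <<'E'
from h import *
plan((.42,.14,.2),0)
s=snap('side','side12'); t=snap('top','top12')
a=[cv2.resize(s[150:310,205:325],(400,533),interpolation=cv2.INTER_CUBIC),cv2.resize(t[185:245,165:210],(400,533),interpolation=cv2.INTER_CUBIC)]
cv2.imwrite('pics/z10.png',np.hstack(a)); print(t[221:228,173:181].mean(2).astype(int))
E
```

```text
yaw 0.105 pos [0.416 0.139 0.22 ] j7 -0.405 t 52.033 w 0.087 F [0.432 0.044 0.121]
turn [0.013 0.009 0.021] shift [0.035 0.095 0.512]
[[210 208 207 208 211 213 217 221]
 [208 209 211 213 217 219 222 224]
 [211 213 216 218 220 220 222 224]
 [215 216 217 217 219 221 222 224]
 [215 216 217 218 217 220 221 223]
 [216 217 216 217 217 220 221 222]
 [215 216 216 217 219 219 221 221]]
```

View pics/z10.png

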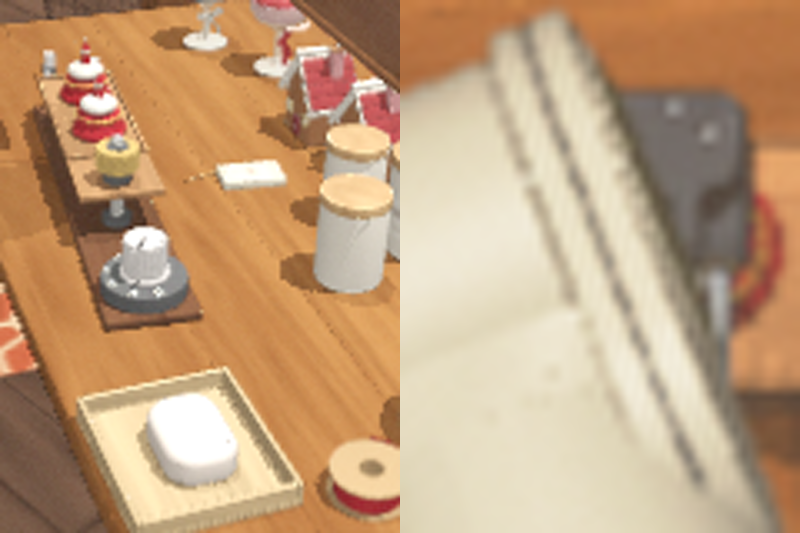

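Both globes stand on the shelf (crop (85,80) and (98,115)), the soap is in the tray and the tag pack is untouched. I'll clear the arm for a last level check.

Emit:
drive_tool:
  series: [0,0,0,-0.9,0,0,1,0,0,0,-1.8,0,0,1,0,0,0,-2.7,0,0,1,0,0,0,-3.6,0,0,1,0,0,0,-4.5,0,0,1,0,0,0,-5.4,0,0,1,0,0,0,-6,0,0,1,0,0,0,-6,0,0,1,0,0,0,-6,0,0,1]

```text
time: 52.88
ee_pos: [0.4173, -0.1028, 0.2197]
eef_rot: [0.708, 0.706, -0.0, -0.0]
ft_force: [0.1, 0.1, 0.6]
width: 0.0871
grip_force: 0.0
```

```bash
python3 - <<'E'
from h import *
t=snap('top','top13'); s=snap('side','side13')
print(t[221:228,173:181].mean(2).astype(int))
g=t.astype(int)
m=((g.min(2)>200)&(g.max(2)-g.min(2)<45)).astype(np.uint8); m[:, :183]=0; m[:,250:]=0; m[:195]=0; m[235:]=0
n,l,st,c=cv2.connectedComponentsWithStats(m)
for i in range(1,n):
    if st[i,4]>15: print('cap',onz('top',c[i],.0609+.045).round(3),st[i,4])
E
```

```text
[[205 124  92 102 100  99 124 148]
 [200 131 134 142 134 129 122 136]
 [165 155 203 213 206 202 166 137]
 [116 173 226 234 232 232 194 139]
 [ 95 140 183 202 196 199 168 140]
 [ 79  78  91 103 101  98 120 140]
 [ 81  79  84  90  97 101 123 139]]
cap [0.504 0.142 0.106] 96
cap [0.503 0.051 0.106] 94
```

The globes stand at (.504,.142) and (.503,.051) on the shelf, and the tab is still level. I'm handing the job in.

```bash
python3 -c "
from bench import r
print(r.close_job())"
```

```text
the job is handed in; nothing more can be done
None
```

I handed the job in without seeing a verdict: soap in the tray, tab level with the untouched pointer (to about 1 mm by camera estimate), sleeve at five, both globes present upright on the shelf, and the gift tags undisturbed.

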